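Reload sample tubes into the transport rack in reverse order

ROBOT

A 6-joint arm with a two-finger parallel gripper is mounted at the origin on the work surface. World frame = base frame: x ahead of the robot, y to its left, z up, the work surface at z = 0. Lengths are in m, angles in rad, forces in N, time in s.
With the tool pointing down it reaches from about 0.425 to 0.95 m from the base axis. Payload 3.5 kg.
Tool frame: the origin (TCP) lies on the mounting face of the last link; the fingertips stand 173 mm ahead of it and the grasp point (between the pads) lies 155 mm ahead of it; z points along the fingers, x is the direction in which the jaws open and shut, and the axes are right-handed (so a half turn about z gives the same grasp; the last joint's range is limited). The gripper opens to 85 mm and grips with 20 to 120 N. Pads are 22 mm wide; open, the fingers measure 114 mm over their backs; the gripper's body (76 mm by 85 mm) begins 54 mm behind the grasp point. The pads swing forward as they close: fully open they stand 13 mm farther back than shut.
Start: joints at [-0.15, 0.286, 1.577, -0, 1.279, -0.15], TCP at [0.675, 0, 0.405] pointing down, gripper open.
Joint ranges: [-2.77, 2.77], [-0.9, 2.22], [0.21, 2.48], [-1.53, 4.67], [0.24, 2.81], [-2.84, 2.84]. Speed limits (rad/s): [2.79, 2.79, 3.14, 3.14, 3.14, 3.14].

INTERFACE

Orientations are given as a unit quaternion [x, y, z, w].
In Python, from plant import get_state, read_camera, sign_off gives the robot as it stands.
- The arm moves only by the shell command python3 -m jog 'ROWS' [FORCE]. ROWS is JSON, a list of rows, each an object of numbers: "grip": the closure, from 0 (fully open) to 1 (shut); "x", "y", "z": the shift along the tool's x, y, z in mm; "rx", "ry", "rz": the turn, a rotation vector about the tool's x, y, z in degrees. A call has 1 to 8 rows; each row shifts and turns the commanded pose from where the row before left it, along the tool's axes as they then stand; what a row does not reach is not made up. A row lasts 1/12 s, in which the tool goes at most 41.7 mm and 7.16 degrees, less where a joint would pass 70% of its speed; a pose out of reach is approached as far as the arm can. A call with a gripper value outside its range is refused whole. The fingers move at their own pace and stop on an object; FORCE is the grip in N (left out, the last holds). Time passes only in rows, so rows that do not move let the fingers close. It gives the time, the measured TCP pose, the force and the opening at its end, in the units of the state.
- get_state(): the state, without advancing time (a new reading comes with each control period).
- read_camera(name): name is "scene" or "side" or "wrist"; returns a dict with "frame" (480x640x3 uint8, red, green, blue), "intrinsics" (3x3 intrinsics, pixels), "R" (3x3) and "t" (3): a world point X has camera coordinates R X + t. Camera axes: x right, y down, z forward; pixel columns grow to the right and rows downward; lengths in m; the calibration is good to about 2 mm. A picture is of the moment at which its call begins. There is no depth.
- sign_off(): hands the job in, once; it reports no verdict.
The state is a dict: "time": time; "qpos": joint angles; "dq": joint speeds; "joint_efforts": joint torques, N m; "eef_pos": TCP position; "tcp_rot": TCP orientation; "contact_force": force on the tool from outside, world axes, zero at the start; "wrist_torque": the same for the moment, N m; "opening": opening from 0.0 (shut) to 1.0 (fully open).
Only numpy, scipy, OpenCV 4.12 (cv2) and the standard library are available. Lean on these libraries where they do the work, as an engineer would, in place of code of your own. Each camera call takes 0.05 s, during which the arm holds its last target.

TASK

Move the four red-capped sample tubes from the foam cups on the black carrier into the white transport rack, one tube to a compartment, in reverse order: the tube nearest the carrier's handle loop goes into the compartment farthest from the rack's handle loop, the next one beside it, and so on, so that the tube farthest from the carrier's loop ends up nearest the rack's loop. Leave every tube standing upright on the bottom of its compartment, and never let one topple over on the way.

Things in the scene. Friction and masses are not known exactly. Their poses are not given: they have to be found in the camera images.
- tube_a: The smallest of the four sample tubes to move: a rigid clear tube with a white paper label and a red screw cap, 72 mm tall overall; flat-bottomed body 22 mm across, cap 26 mm across and 18 mm high at the very top. It starts upright in its own foam cup on the carrier. Origin: centre of its underside; z runs up its axis to the cap; it is round, so its yaw means nothing.
- tube_b: The second smallest of the four sample tubes to move: a rigid clear tube with a white paper label and a red screw cap, 82 mm tall overall; flat-bottomed body 26 mm across, cap 30 mm across and 18 mm high at the very top. It starts upright in its own foam cup on the carrier. Origin: centre of its underside; z runs up its axis to the cap; it is round, so its yaw means nothing.
- tube_c: The second largest of the four sample tubes to move: a rigid clear tube with a white paper label and a red screw cap, 92 mm tall overall; flat-bottomed body 30 mm across, cap 34 mm across and 18 mm high at the very top. It starts upright in its own foam cup on the carrier. Origin: centre of its underside; z runs up its axis to the cap; it is round, so its yaw means nothing.
- tube_d: The largest of the four sample tubes to move: a rigid clear tube with a white paper label and a red screw cap, 102 mm tall overall; flat-bottomed body 34 mm across, cap 38 mm across and 18 mm high at the very top. It starts upright in its own foam cup on the carrier. Origin: centre of its underside; z runs up its axis to the cap; it is round, so its yaw means nothing.
- cup_a: Square white foam cup, fixed on the carrier, in which the smallest tube (tube_a) starts; all four look alike. 54 x 54 mm, 34 mm high, walls 6 mm, inner floor 6 mm above its underside. It stays put when its tube is gone and so tells where in the row that tube stood. Cups swap places between starts. Origin: centre of its underside, 8 mm above the table; axes parallel to the carrier's.
- cup_b: Square white foam cup, fixed on the carrier, in which the second smallest tube (tube_b) starts; all four look alike. 54 x 54 mm, 34 mm high, walls 6 mm, inner floor 6 mm above its underside. It stays put when its tube is gone and so tells where in the row that tube stood. Cups swap places between starts. Origin: centre of its underside, 8 mm above the table; axes parallel to the carrier's.
- cup_c: Square white foam cup, fixed on the carrier, in which the second largest tube (tube_c) starts; all four look alike. 54 x 54 mm, 34 mm high, walls 6 mm, inner floor 6 mm above its underside. It stays put when its tube is gone and so tells where in the row that tube stood. Cups swap places between starts. Origin: centre of its underside, 8 mm above the table; axes parallel to the carrier's.
- cup_d: Square white foam cup, fixed on the carrier, in which the largest tube (tube_d) starts; all four look alike. 54 x 54 mm, 34 mm high, walls 6 mm, inner floor 6 mm above its underside. It stays put when its tube is gone and so tells where in the row that tube stood. Cups swap places between starts. Origin: centre of its underside, 8 mm above the table; axes parallel to the carrier's.
- carrier: Where the tubes come from, fixed: black base plate 96 x 230 mm, 8 mm thick, with four foam cups in a row and a dark steel handle loop sticking out flat at one end. Origin: centre of its underside, on the table. y runs along the row towards the loop, z up; cup centres at y = -84, -28, 28, 84 mm, x = 0; loop to y = 153 mm. Carrier and rack may swap sides.
- rack: Where the tubes go, fixed: white open box 62 x 230 mm, 36 mm high, walls 6 mm, with four empty compartments of about 50 x 50 mm in a row, inner floor 6 mm above the table, and a dark steel handle loop sticking out flat at one end. Origin: centre of its underside, on the table. y runs along the row towards the loop, z up; compartment centres at y = -84, -28, 28, 84 mm, x = 0.
Not all that is in view belongs to the job. Leave any yellow look-alike of the tube_c alone.

How it is judged:
By the outcome, as a careful person would: the job done as asked, in the order asked, and still so for the second after the job is handed in, with the robot touching nothing.
It also fails if it takes over 128 s, if anything falls off the work surface, if the arm or the gripper's body presses on something with over 40 N, if the wrist force passes 120 N, or if a joint passes its speed limit or range.

## Working session

There is one attempt and no reset: what is moved stays moved. The work goes in short steps, Python scripts to look and compute and a shell command to move; the robot and the scene stay as the last step left them, time stands still between calls to the robot, and variables do not carry over. Pictures are saved under pics/ and viewed, and the job is handed in when it is done.

```bash
mkdir -p pics; ls; python3 - <<'E'
from plant import get_state, read_camera
import cv2
print(get_state())
for n in ["scene","side","wrist"]:
    c=read_camera(n); cv2.imwrite(f"pics/{n}0.png",c["frame"][:,:,::-1]); print(n,c["intrinsics"],c["R"],c["t"])
E
```

```text
pics
{'time': 0.0, 'qpos': array([-1.50012038e-01,  2.87250455e-01,  1.57818110e+00,  4.98527765e-06,
        1.27856184e+00, -1.49990470e-01]), 'dq': array([ 1.89922415e-03,  5.07788111e-05,  9.37499028e-04, -2.69668589e-04,
        1.00284188e-03,  8.55681619e-04]), 'joint_efforts': array([-1.79628755e-04, -4.05981302e+01, -2.92628127e+01, -1.54224781e-04,
        5.81841552e-03,  3.74769741e-06]), 'eef_pos': array([6.74761519e-01, 5.78795322e-05, 4.03287906e-01]), 'tcp_rot': array([ 9.99999279e-01, -1.15050698e-05, -1.18653322e-03, -1.81741670e-04]), 'contact_force': array([ 0.34099447,  0.02014282, -0.29168055]), 'wrist_torque': array([-0.00920815, -0.02884428, -0.01397107]), 'opening': 1.0005581384949749}
scene [[613.97953927   0.         311.93851769]
 [  0.         613.97953927 237.45565588]
 [  0.           0.           1.        ]] [[-0.05811296  0.99828764  0.00668332]
 [ 0.7577274   0.04846607 -0.65076895]
 [-0.64997851 -0.03275398 -0.75924641]] [ 0.05734045 -0.38397928  1.58358055]
side [[522.2929627    0.         314.57096322]
 [  0.         522.2929627  238.46826106]
 [  0.           0.           1.        ]] [[ 0.88778099 -0.46021466  0.00688396]
 [-0.24545458 -0.4860425  -0.83875785]
 [ 0.38935455  0.74294357 -0.54446109]] [-0.50613978  0.1538493   0.68257873]
wrist [[432.94129421   0.         321.48286869]
 [  0.         432.94129421 242.82847018]
 [  0.           0.           1.        ]] [[ 0.99999027  0.00108424 -0.00427578]
 [ 0.0021523  -0.96603583  0.25839919]
 [-0.00385039 -0.25840588 -0.96602877]] [-0.67391273 -0.03352241  0.37971863]
```

View pics/scene0.png

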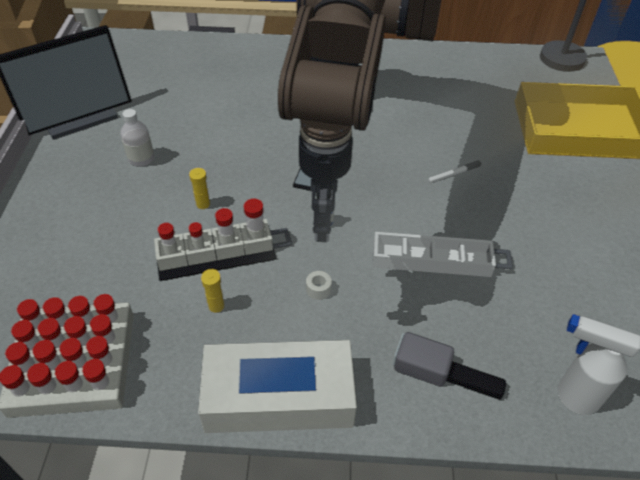

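View pics/side0.png

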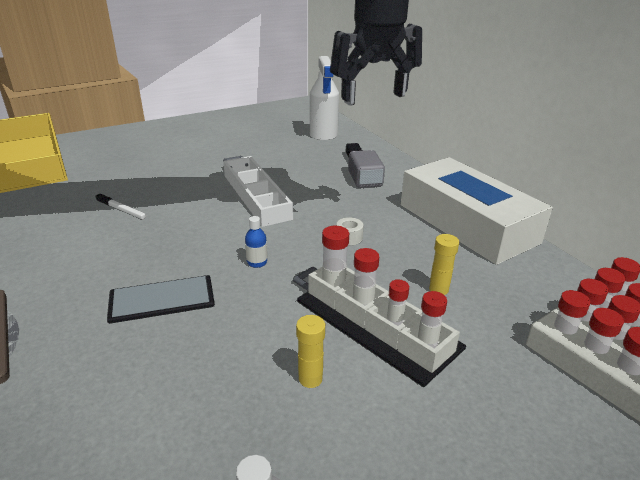

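View pics/wrist0.png

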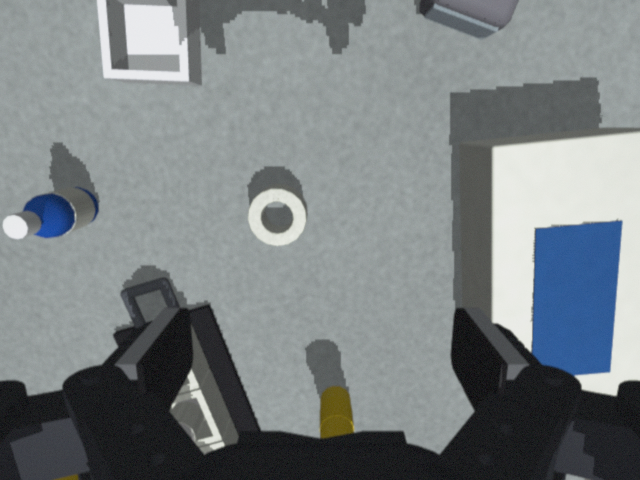

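```bash
python3 - <<'E'
import cv2
s=cv2.imread("pics/scene0.png"); d=cv2.imread("pics/side0.png")
def crop(im,x,y,w,h,f,n):
    cv2.imwrite(n,cv2.resize(im[y:y+h,x:x+w],None,fx=f,fy=f,interpolation=cv2.INTER_CUBIC))
crop(s,145,190,160,100,5,"pics/c1.png")
crop(s,360,220,160,70,5,"pics/c2.png")
crop(d,280,210,200,180,4-1,"pics/c3.png")
crop(d,210,145,100,90,6,"pics/c4.png")
E
```

```text
(no output)
```

View pics/c1.png

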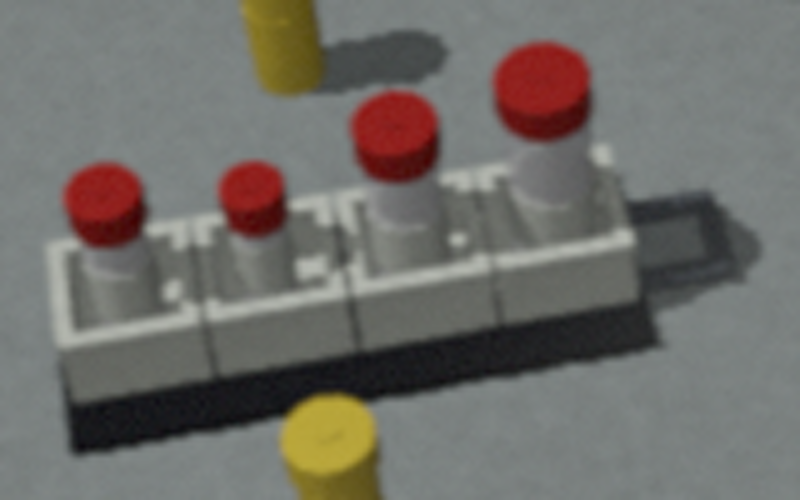

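View pics/c2.png

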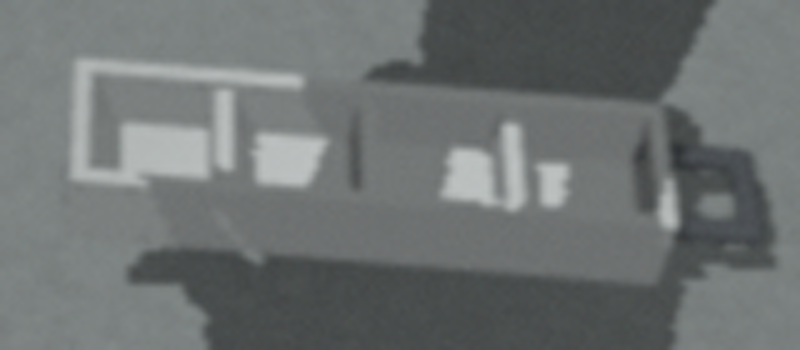

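View pics/c3.png

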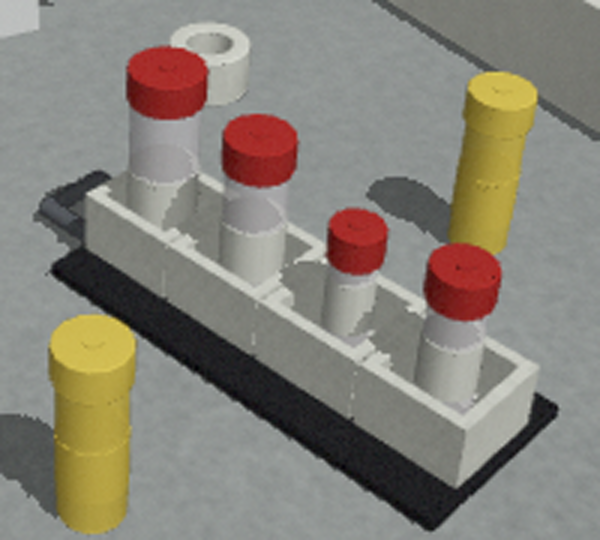

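View pics/c4.png

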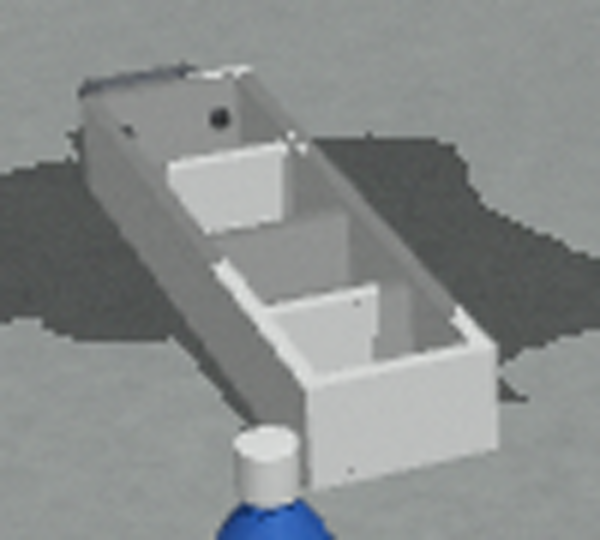

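```bash
cat > h.py <<'E'
import numpy as np
from plant import get_state, read_camera
import cv2
from scipy.optimize import least_squares
from scipy.spatial.transform import Rotation as Ro
def proj(c,X):
    p=np.asarray(X)@c["R"].T+c["t"]; q=p@c["intrinsics"].T; return q[...,:2]/q[...,2:]
def ray(c,uv,z):
    d=c["R"].T@np.linalg.solve(c["intrinsics"],[*uv,1]); o=-c["R"].T@c["t"]; return o+d*(z-o[2])/d[2]
def inrow(p,pts): # x,y,yaw
    a=p[2]; R=np.array([[np.cos(a),-np.sin(a)],[np.sin(a),np.cos(a)]]); pts=np.asarray(pts,float)
    return np.c_[pts[:,:2]@R.T+p[:2],pts[:,2]]
E
python3 - <<'E'
from h import *
S=read_camera("scene");D=read_camera("side")
c1=np.array([[543,79],[396,124],[253,186],[105,193]])/5+[145,190]
c3=np.array([[167,68],[260,135],[357,225],[462,264]])/3+[280,210]
z=[.116,.106,.086,.096]
for i,n in enumerate("DCAB"):
    print(n,ray(S,c1[i],z[i]),ray(D,c3[i],z[i]))
L=[[0,y,zz] for y,zz in zip([.084,.028,-.028,-.084],z)]
f=lambda p:np.r_[(proj(S,inrow(p,L))-c1).ravel(),(proj(D,inrow(p,L))-c3).ravel()]
r=least_squares(f,[.6,-.25,0]);print("carrier",r.x,np.round(r.fun,1)); print(inrow(r.x,L))
# rack
w=.031;l=.115
K=np.array([[-w,-l,.036],[w,-l,.036],[-w,l,.036]])
c2=np.array([[75,60],[70,182],[668,103]])/5+[360,220]
c4=np.array([[303,385],[495,345],[83,90],[250,67]])/6+[210,145]
for u in c2: print(ray(S,u,.036))
for u in c4: print(ray(D,u,.036))
K4=np.array([[-w,-l,.036],[w,-l,.036],[-w,l,.036],[w,l,.036]])
f=lambda p:np.r_[(proj(S,inrow(p,K))-c2).ravel(),(proj(D,inrow(p,K4))-c4).ravel()]
r=least_squares(f,[.6,.25,0]);print("rack",r.x,np.round(r.fun,1)); print(inrow(r.x,[[0,y,0] for y in (-.084,-.028,.028,.084)]))
E
```

```text
D [ 0.53678652 -0.13652747  0.116     ] [ 0.53190388 -0.13567452  0.116     ]
C [ 0.55400173 -0.19040935  0.106     ] [ 0.54955919 -0.18938359  0.106     ]
A [ 0.5707555  -0.24407444  0.086     ] [ 0.56705919 -0.24225597  0.086     ]
B [ 0.58639643 -0.29519388  0.096     ] [ 0.58212736 -0.29302303  0.096     ]
carrier [ 0.55871619 -0.21543629  0.30188466] [ 0.9 -1.1  1.2 -1.4  1.4 -1.4  0.1 -1.1  1.  -0.5  0.3 -0.4 -0.  -0.
  2.4  0.9]
[[ 0.53374129 -0.13523495  0.116     ]
 [ 0.55039122 -0.18870251  0.106     ]
 [ 0.56704115 -0.24217007  0.086     ]
 [ 0.58369108 -0.29563763  0.096     ]]
[0.51715458 0.09762769 0.036     ]
[0.57948845 0.09517665 0.036     ]
[0.5247132  0.32982648 0.036     ]
[0.51384097 0.10340168 0.036     ]
[0.57582677 0.0998237  0.036     ]
[0.52478581 0.33423395 0.036     ]
[0.58523248 0.32626515 0.036     ]
rack [ 0.55016937  0.21343527 -0.04152839] [ 1.1 -1.   1.1 -1.2 -0.2 -0.3  1.1  0.8  0.9  0.5  0.4  0.9  0.2 -0.2]
[[0.54668199 0.12950769 0.        ]
 [0.54900691 0.18545941 0.        ]
 [0.55133183 0.24141113 0.        ]
 [0.55365675 0.29736284 0.        ]]
```

```bash
python3 - <<'E'
from h import *
D=read_camera("side");S=read_camera("scene")
c=np.array([.5587,-.2154]);a=.302;R=np.array([[np.cos(a),-np.sin(a)],[np.sin(a),np.cos(a)]])
for n,C,u in [("near",D,(310.7,325)),("far",D,(446.7,241.7)),("far",S,(211,276.5)),("near",S,(199,172))]:
    p=ray(C,u,.092); print(n,p,(R.T@(p[:2]-c)))
p=ray(D,(255,222),.07);print("blue bottle",p)
E
```

```text
near [ 0.42764515 -0.26375037  0.092     ] [-0.13950463 -0.00718252]
far [ 0.68203537 -0.19623744  0.092     ] [ 0.12345317 -0.01838834]
far [ 0.68824673 -0.19465482  0.092     ] [ 0.12985415 -0.01872479]
near [ 0.42745989 -0.26248116  0.092     ] [-0.13930401 -0.00591565]
blue bottle [0.46891382 0.01322122 0.07      ]
```

Candidates in the scene image: the red caps on the carrier, D (254,206), C (224,215), A (196,227) and B (166,229); 16 red caps in the foam block (12–105, 300–378); and yellow look-alikes at (200,190) and (212,290). By the description, I want the four on the black carrier. The close crop shows its loop on the right, at (290,238), so D is nearest the loop, then C, A and B.

The rack's loop is also on the right, at (503,260). So D goes in the leftmost compartment, then C, then A, and B next to the loop.

```bash
python3 -m jog '[{"x":-28,"y":27},{"x":-28,"y":27},{"x":-28,"y":27},{"x":-28,"y":27},{"x":-28,"y":27.5},{"rz":-5.8},{"rz":-5.8},{"rz":-5.7}]' 40; python3 -m jog '[{"grip":0},{"grip":0}]'
cat > see.py <<'E'
import sys; from h import *
n=sys.argv[1]
for k in sys.argv[2:]:
    c=read_camera(k); cv2.imwrite(f"pics/{k}{n}.png",c["frame"][:,:,::-1])
E
cat > go.py <<'E'
import sys; from h import *
# world target x y (m), z of TCP -> tool-axes delta mm
s=get_state(); R=Ro.from_quat(s["tcp_rot"]).as_matrix(); t=np.array([float(v) for v in sys.argv[1:4]])
print("t",round(s["time"],2),"pos",s["eef_pos"].round(4),"toolx",R[:,0].round(3),"z",R[:,2].round(3),"open",round(s["opening"],3),"F",s["contact_force"].round(1))
print("tool delta mm",((R.T@(t-s["eef_pos"]))*1e3).round(1))
E
python3 see.py 1 wrist scene; python3 go.py .535 -.1357 .403
```

```text
t 0.45 pos [0.675  0.     0.4046] toolx [ 1. -0. -0.] z [-0.  0. -1.] open 0.993 F [0.4 0.1 0.5]
tool delta mm [-140.   135.7    1.6]$[0]: bad value
$[0]: bad value
```

View pics/wrist1.png

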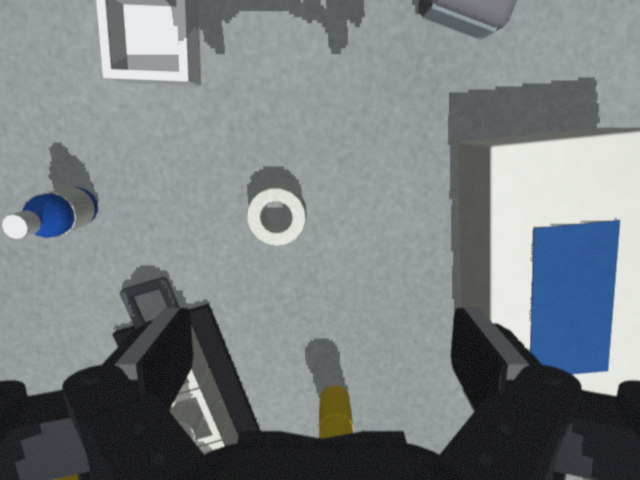

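```bash
python3 -m jog '[{"grip":0,"x":-28,"y":27,"z":0,"rx":0,"ry":0,"rz":0}]' 40; python3 go.py .535 -.1357 .403
```

```text
time: 0.53
eef_pos: [0.6489, -0.0245, 0.404]
tcp_rot: [1.0, 0.002, 0.001, -0.001]
contact_force: [-1.2, -1.3, 0.3]
opening: 1.004
t 0.53 pos [ 0.6489 -0.0245  0.404 ] toolx [1.    0.004 0.002] z [ 0.002  0.002 -1.   ] open 1.004 F [-1.2 -1.3  0.3]
tool delta mm [-114.3  110.7    0.6]
```

All seven keys are required.

```bash
python3 -m jog '[{"grip":0,"x":-28,"y":27,"z":0,"rx":0,"ry":0,"rz":0},{"grip":0,"x":-28,"y":27,"z":0,"rx":0,"ry":0,"rz":0},{"grip":0,"x":-28,"y":27,"z":0,"rx":0,"ry":0,"rz":0},{"grip":0,"x":-28,"y":27.5,"z":0,"rx":0,"ry":0,"rz":0},{"grip":0,"x":0,"y":0,"z":0,"rx":0,"ry":0,"rz":-5.8},{"grip":0,"x":0,"y":0,"z":0,"rx":0,"ry":0,"rz":-5.8},{"grip":0,"x":0,"y":0,"z":0,"rx":0,"ry":0,"rz":-5.7},{"grip":0,"x":0,"y":0,"z":0,"rx":0,"ry":0,"rz":0}]' 40
python3 see.py 2 wrist side; python3 go.py .535 -.1357 .403
```

```text
time: 1.2
eef_pos: [0.5347, -0.1358, 0.4051]
tcp_rot: [0.989, 0.151, 0.0, 0.0]
contact_force: [-0.3, -0.1, -0.3]
opening: 1.001
t 1.3 pos [ 0.535  -0.1355  0.4049] toolx [0.956 0.295 0.   ] z [ 0. -0. -1.] open 0.998 F [ 0.2 -0.6 -0.3]
tool delta mm [-0.   0.2  1.9]
```

View pics/wrist2.png

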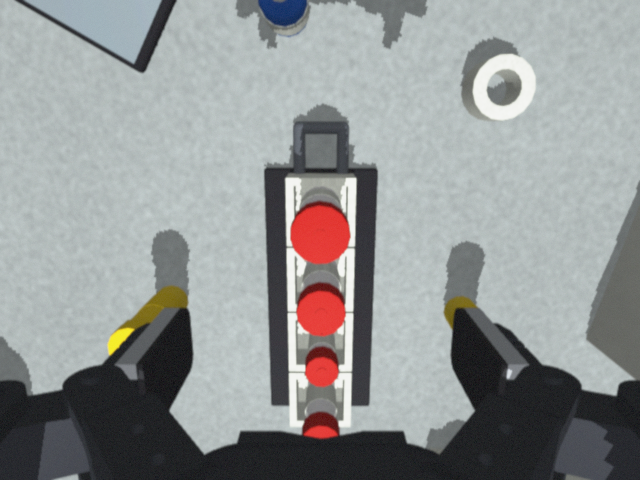

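View pics/side2.png

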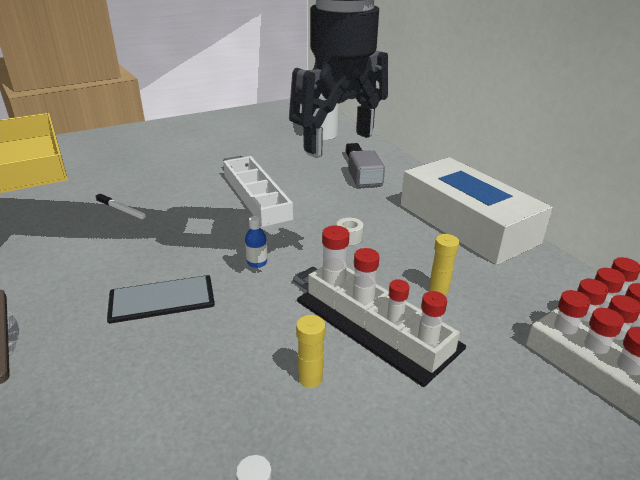

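The wrist view shows the row lined up with the tool: caps D (320,234), C (321,309), A (321,367) and B (320,425), with the loop at (321,150).

```bash
python3 - <<'E'
from h import *
W=read_camera("wrist")
for n,u,z in [("D",(320,234),.116),("C",(321,309.5),.106),("A",(321.5,367),.086)]: print(n,ray(W,u,z).round(4))
E
```

```text
D [ 0.5339 -0.1329  0.116 ]
C [ 0.5505 -0.1847  0.106 ]
A [ 0.5671 -0.2373  0.086 ]
```

```bash
python3 -m jog '[{"grip":0,"x":-1,"y":-1,"z":35,"rx":0,"ry":0,"rz":0},{"grip":0,"x":0,"y":0,"z":35,"rx":0,"ry":0,"rz":0},{"grip":0,"x":0,"y":0,"z":35,"rx":0,"ry":0,"rz":0},{"grip":0,"x":0,"y":0,"z":30,"rx":0,"ry":0,"rz":0},{"grip":0,"x":0,"y":0,"z":12,"rx":0,"ry":0,"rz":0},{"grip":0,"x":0,"y":0,"z":0,"rx":0,"ry":0,"rz":0}]' 40
python3 see.py 3 side wrist; python3 go.py .534 -.135 .258
```

```text
time: 1.85
eef_pos: [0.5325, -0.1341, 0.254]
tcp_rot: [0.989, 0.15, -0.003, -0.002]
contact_force: [-0.5, 0.2, 0.2]
opening: 0.998
t 1.95 pos [ 0.5344 -0.1349  0.2587] toolx [0.955 0.297 0.001] z [ 0.001 -0.    -1.   ] open 1.004 F [-0.2 -0.2 -0.3]
tool delta mm [-0.4 -0.   0.7]
```

View pics/side3.png

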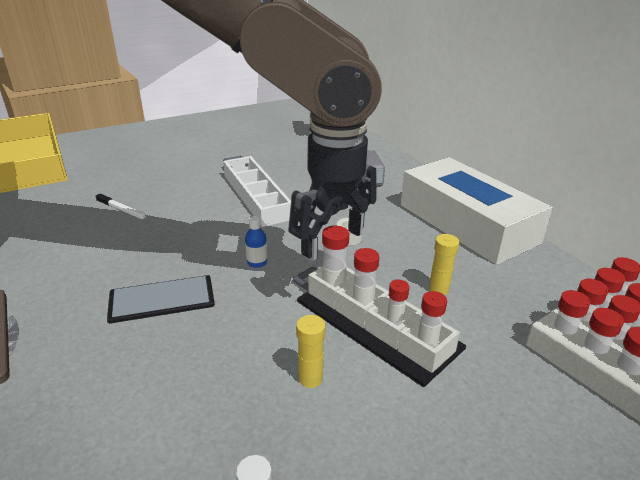

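View pics/wrist3.png

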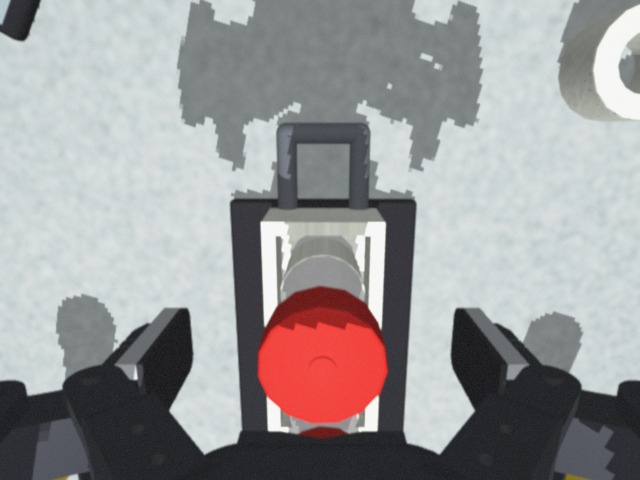

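The cap sits between the pads at (322,360). Closing.

```bash
python3 - <<'E'
from h import *
W=read_camera("wrist"); print(ray(W,(322,362),.116),get_state()["eef_pos"])
E
python3 -m jog '[{"grip":1,"x":0,"y":0,"z":0,"rx":0,"ry":0,"rz":0},{"grip":1,"x":0,"y":0,"z":0,"rx":0,"ry":0,"rz":0},{"grip":1,"x":0,"y":0,"z":0,"rx":0,"ry":0,"rz":0},{"grip":1,"x":0,"y":0,"z":0,"rx":0,"ry":0,"rz":0},{"grip":1,"x":0,"y":0,"z":0,"rx":0,"ry":0,"rz":0},{"grip":1,"x":0,"y":0,"z":0,"rx":0,"ry":0,"rz":0},{"grip":1,"x":0,"y":0,"z":0,"rx":0,"ry":0,"rz":0},{"grip":1,"x":0,"y":0,"z":0,"rx":0,"ry":0,"rz":0}]' 40
python3 see.py 4 wrist
```

```text
[ 0.53525982 -0.13408989  0.116     ] [ 0.53479648 -0.1351574   0.25989617]
time: 2.67
eef_pos: [0.5342, -0.1351, 0.259]
tcp_rot: [0.989, 0.15, 0.001, 0.001]
contact_force: [-2.3, -0.6, 5.9]
opening: 0.432
```

View pics/wrist4.png

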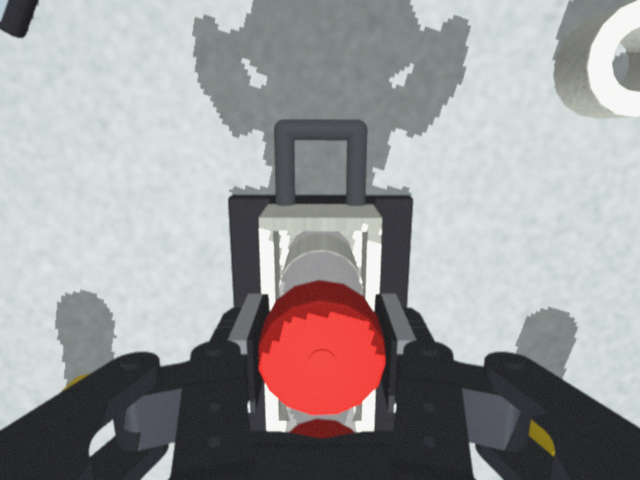

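Gripped on the cap (opening 0.43, about 37 mm). Lifting.

```bash
python3 -m jog '[{"grip":1,"x":0,"y":0,"z":-8,"rx":0,"ry":0,"rz":0},{"grip":1,"x":0,"y":0,"z":-20,"rx":0,"ry":0,"rz":0},{"grip":1,"x":0,"y":0,"z":-30,"rx":0,"ry":0,"rz":0},{"grip":1,"x":0,"y":0,"z":-30,"rx":0,"ry":0,"rz":0},{"grip":1,"x":0,"y":0,"z":-25,"rx":0,"ry":0,"rz":0},{"grip":1,"x":0,"y":0,"z":-12,"rx":0,"ry":0,"rz":0},{"grip":1,"x":0,"y":0,"z":0,"rx":0,"ry":0,"rz":0}]' 40
python3 see.py 5 wrist side; python3 go.py .5467 .1285 .385
```

```text
time: 3.3
eef_pos: [0.5343, -0.135, 0.3863]
tcp_rot: [0.989, 0.15, 0.003, 0.002]
contact_force: [0.0, -0.4, -0.6]
opening: 0.431
t 3.4 pos [ 0.5334 -0.1346  0.3816] toolx [ 0.955  0.297 -0.001] z [-0.001  0.001 -1.   ] open 0.429 F [-1.2 -0.3 -1.3]
tool delta mm [  91.  -247.3   -3.2]
```

View pics/side5.png

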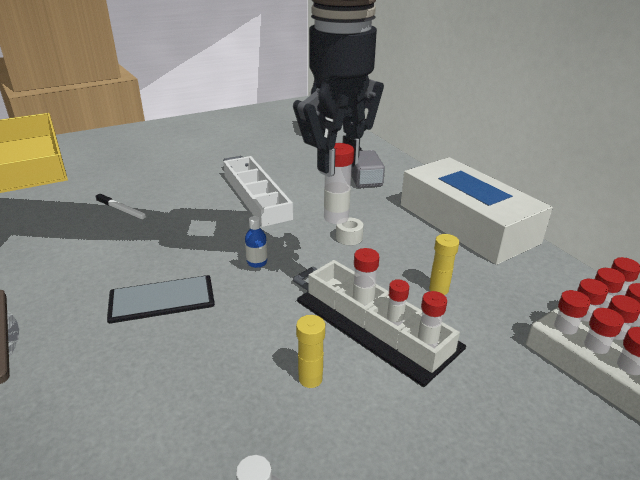

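View pics/wrist5.png

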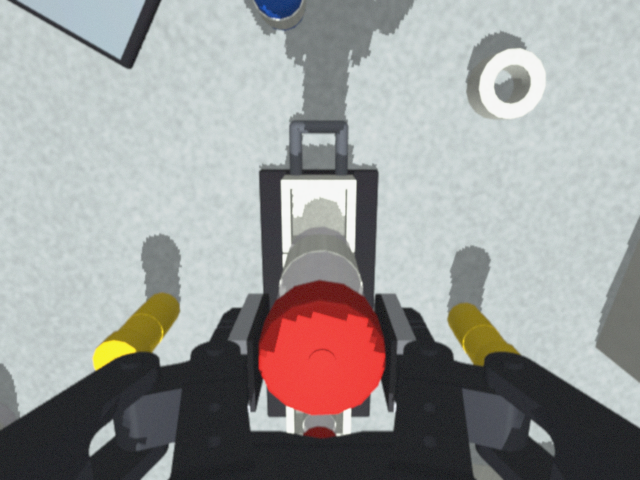

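```bash
python3 -m jog '[{"grip":1,"x":7,"y":-18,"z":0,"rx":0,"ry":0,"rz":0},{"grip":1,"x":13,"y":-35,"z":0,"rx":0,"ry":0,"rz":0},{"grip":1,"x":14,"y":-38,"z":0,"rx":0,"ry":0,"rz":0},{"grip":1,"x":14,"y":-38,"z":0,"rx":0,"ry":0,"rz":0},{"grip":1,"x":14,"y":-38,"z":0,"rx":0,"ry":0,"rz":0},{"grip":1,"x":14,"y":-38,"z":0,"rx":0,"ry":0,"rz":0},{"grip":1,"x":10,"y":-28,"z":0,"rx":0,"ry":0,"rz":0},{"grip":1,"x":5,"y":-14,"z":0,"rx":0,"ry":0,"rz":0}]' 40
python3 -m jog '[{"grip":1,"x":0,"y":0,"z":0,"rx":0,"ry":0,"rz":6},{"grip":1,"x":0,"y":0,"z":0,"rx":0,"ry":0,"rz":7},{"grip":1,"x":0,"y":0,"z":0,"rx":0,"ry":0,"rz":6.5},{"grip":1,"x":0,"y":0,"z":0,"rx":0,"ry":0,"rz":0}]' 40
python3 see.py 6 wrist side; python3 go.py .5467 .1285 .385
```

```text
time: 4.07
eef_pos: [0.5461, 0.1314, 0.3792]
tcp_rot: [0.988, 0.152, -0.003, -0.001]
contact_force: [-0.2, -0.5, -0.4]
opening: 0.43
time: 4.4
eef_pos: [0.5465, 0.1283, 0.3793]
tcp_rot: [1.0, -0.02, -0.003, 0.0]
contact_force: [0.5, 0.4, -1.9]
opening: 0.429
t 4.5 pos [0.5467 0.1281 0.3802] toolx [ 0.999 -0.035 -0.004] z [-0.004 -0.    -1.   ] open 0.427 F [ 0.8  0.2 -0.6]
tool delta mm [-0.1 -0.4 -4.8]
```

View pics/side6.png

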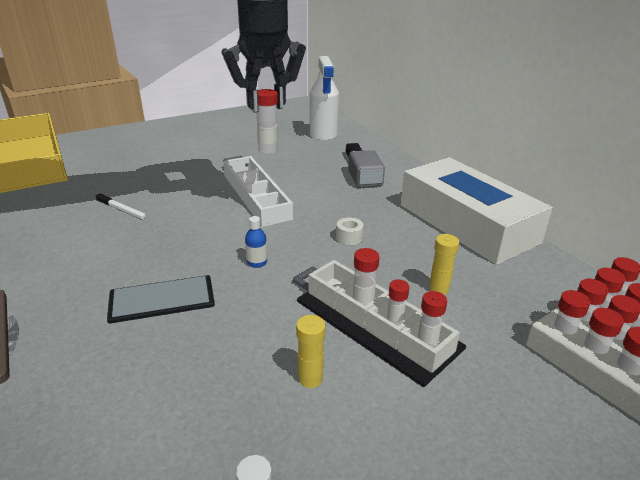

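View pics/wrist6.png

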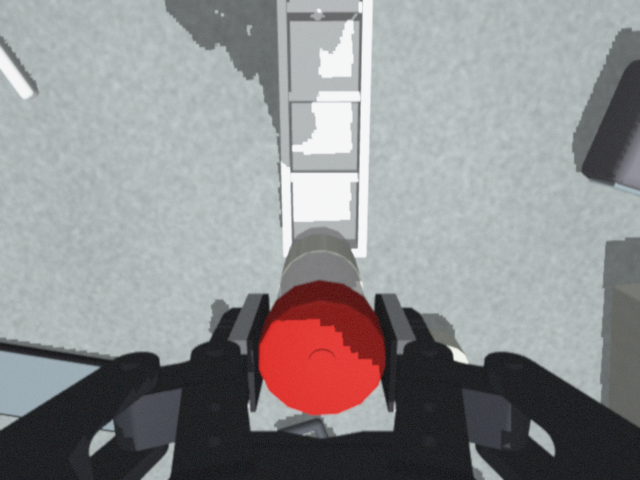

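```bash
python3 - <<'E'
from h import *
W=read_camera("wrist")
for u in [(283,257),(366,257),(290,176),(359,177),(289,96),(361,97)]: print(u,ray(W,u,.036).round(4))
E
```

```text
(283, 257) [0.5153 0.1003 0.036 ]
(366, 257) [0.578  0.0983 0.036 ]
(290, 176) [0.5238 0.161  0.036 ]
(359, 177) [0.5734 0.1586 0.036 ]
(289, 96) [0.526  0.2156 0.036 ]
(361, 97) [0.5755 0.2132 0.036 ]
```

```bash
python3 -m jog '[{"grip":1,"x":0,"y":-2,"z":12,"rx":0,"ry":0,"rz":0},{"grip":1,"x":0,"y":0,"z":30,"rx":0,"ry":0,"rz":0},{"grip":1,"x":0,"y":0,"z":30,"rx":0,"ry":0,"rz":0},{"grip":1,"x":0,"y":0,"z":25,"rx":0,"ry":0,"rz":0},{"grip":1,"x":0,"y":0,"z":15,"rx":0,"ry":0,"rz":0},{"grip":1,"x":0,"y":0,"z":7,"rx":0,"ry":0,"rz":0},{"grip":1,"x":0,"y":0,"z":0,"rx":0,"ry":0,"rz":0}]' 40
python3 see.py 7 side; python3 go.py .5467 .130 .2522
```

```text
time: 5.13
eef_pos: [0.5462, 0.1299, 0.2607]
tcp_rot: [1.0, -0.019, -0.003, 0.0]
contact_force: [-0.5, 0.6, -0.7]
opening: 0.433
t 5.18 pos [0.547  0.13   0.2626] toolx [ 0.999 -0.038 -0.002] z [-0.002 -0.    -1.   ] open 0.43 F [0.7 0.5 0.2]
tool delta mm [-0.2  0.  10.4]
```

View pics/side7.png

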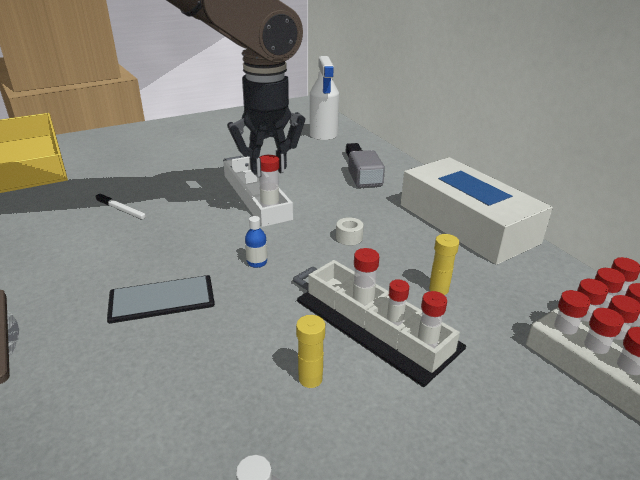

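```bash
python3 -m jog '[{"grip":1,"x":0,"y":0,"z":4,"rx":0,"ry":0,"rz":0},{"grip":1,"x":0,"y":0,"z":3,"rx":0,"ry":0,"rz":0},{"grip":1,"x":0,"y":0,"z":2,"rx":0,"ry":0,"rz":0},{"grip":1,"x":0,"y":0,"z":0,"rx":0,"ry":0,"rz":0},{"grip":1,"x":0,"y":0,"z":0,"rx":0,"ry":0,"rz":0}]' 40
python3 go.py .5467 .130 .251
```

```text
time: 5.6
eef_pos: [0.5474, 0.1301, 0.2552]
tcp_rot: [1.0, -0.019, 0.0, -0.0]
contact_force: [-0.8, -0.3, 0.1]
opening: 0.425
t 5.6 pos [0.5474 0.1301 0.2552] toolx [ 0.999 -0.038  0.001] z [ 0.001  0.    -1.   ] open 0.425 F [-0.8 -0.3  0.1]
tool delta mm [-0.7  0.1  4.2]
```

```bash
python3 -m jog '[{"grip":1,"x":0,"y":0,"z":1.5,"rx":0,"ry":0,"rz":0},{"grip":1,"x":0,"y":0,"z":0,"rx":0,"ry":0,"rz":0},{"grip":1,"x":0,"y":0,"z":0,"rx":0,"ry":0,"rz":0}]' 40
python3 -m jog '[{"grip":1,"x":0,"y":0,"z":1,"rx":0,"ry":0,"rz":0},{"grip":1,"x":0,"y":0,"z":0,"rx":0,"ry":0,"rz":0},{"grip":1,"x":0,"y":0,"z":0,"rx":0,"ry":0,"rz":0}]' 40
python3 -c "
from plant import get_state
print(get_state())"
```

```text
time: 5.85
eef_pos: [0.5472, 0.1301, 0.2533]
tcp_rot: [1.0, -0.019, 0.0, 0.0]
contact_force: [-0.5, -0.0, 0.1]
opening: 0.433
time: 6.1
eef_pos: [0.5472, 0.1301, 0.2522]
tcp_rot: [1.0, -0.019, -0.0, 0.0]
contact_force: [-0.6, -0.6, -0.6]
opening: 0.432
{'time': 6.1, 'qpos': array([5.29802973e-02, 2.18043673e-01, 1.96252930e+00, 3.34513395e-06,
       9.61171602e-01, 9.14002754e-02]), 'dq': array([-0.00061075, -0.0002419 , -0.00076606,  0.00306033,  0.00174371,
       -0.00039399]), 'joint_efforts': array([-7.79949678e-04, -3.37896216e+01, -2.50587040e+01, -1.28092881e-05,
       -4.11133374e-05, -2.19449828e-05]), 'eef_pos': array([0.54722304, 0.13006118, 0.25216168]), 'tcp_rot': array([ 9.99815473e-01, -1.92097651e-02, -7.58621314e-05,  4.11125867e-06]), 'contact_force': array([-0.61996398, -0.61356508, -0.63711039]), 'wrist_torque': array([ 0.05905159, -0.02269629,  0.05005783]), 'opening': 0.43216944726929923}
```

```bash
python3 -m jog '[{"grip":1,"x":0,"y":0,"z":1,"rx":0,"ry":0,"rz":0},{"grip":1,"x":0,"y":0,"z":0,"rx":0,"ry":0,"rz":0},{"grip":1,"x":0,"y":0,"z":0,"rx":0,"ry":0,"rz":0}]' 40
python3 -m jog '[{"grip":1,"x":0,"y":0,"z":0.7,"rx":0,"ry":0,"rz":0},{"grip":1,"x":0,"y":0,"z":0,"rx":0,"ry":0,"rz":0},{"grip":1,"x":0,"y":0,"z":0,"rx":0,"ry":0,"rz":0}]' 40
python3 see.py 8 side; python3 - <<'E'
import cv2
s=cv2.imread("pics/side8.png")
cv2.imwrite("pics/c8.png",cv2.resize(s[130:240,200:310],None,fx=5,fy=5,interpolation=cv2.INTER_CUBIC))
E
```

```text
time: 6.35
eef_pos: [0.5472, 0.1301, 0.2512]
tcp_rot: [1.0, -0.019, -0.0, 0.0]
contact_force: [-0.5, 0.6, -1.3]
opening: 0.429
time: 6.6
eef_pos: [0.5474, 0.1301, 0.251]
tcp_rot: [1.0, -0.019, 0.0, -0.0]
contact_force: [-1.0, -0.9, 2.6]
opening: 0.434
```

View pics/c8.png

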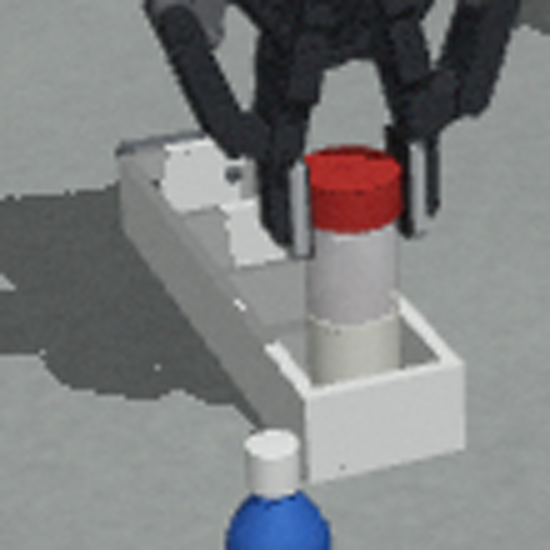

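Floor contact at 0.2510 (2.6 N), exactly 8 mm below the grasp height, and tube D stands in the first compartment at crop (355,290). Releasing.

```bash
python3 -m jog '[{"grip":0.3,"x":0,"y":0,"z":0,"rx":0,"ry":0,"rz":0},{"grip":0,"x":0,"y":0,"z":0,"rx":0,"ry":0,"rz":0},{"grip":0,"x":0,"y":0,"z":0,"rx":0,"ry":0,"rz":0},{"grip":0,"x":0,"y":0,"z":0,"rx":0,"ry":0,"rz":0},{"grip":0,"x":0,"y":0,"z":0,"rx":0,"ry":0,"rz":0},{"grip":0,"x":0,"y":0,"z":0,"rx":0,"ry":0,"rz":0},{"grip":0,"x":0,"y":0,"z":0,"rx":0,"ry":0,"rz":0},{"grip":0,"x":0,"y":0,"z":0,"rx":0,"ry":0,"rz":0}]' 40
python3 -m jog '[{"grip":0,"x":0,"y":0,"z":-10,"rx":0,"ry":0,"rz":0},{"grip":0,"x":0,"y":0,"z":-30,"rx":0,"ry":0,"rz":0},{"grip":0,"x":0,"y":0,"z":-38,"rx":0,"ry":0,"rz":0},{"grip":0,"x":0,"y":0,"z":-38,"rx":0,"ry":0,"rz":0},{"grip":0,"x":0,"y":0,"z":-20,"rx":0,"ry":0,"rz":0},{"grip":0,"x":0,"y":0,"z":-10,"rx":0,"ry":0,"rz":0},{"grip":0,"x":0,"y":0,"z":0,"rx":0,"ry":0,"rz":0}]' 40
python3 see.py 9 side wrist; python3 go.py .5507 -.1877 .385
```

```text
time: 7.32
eef_pos: [0.5472, 0.1301, 0.2505]
tcp_rot: [1.0, -0.019, 0.0, 0.0]
contact_force: [0.3, 0.1, -1.0]
opening: 1.003
time: 7.9
eef_pos: [0.5477, 0.1301, 0.4004]
tcp_rot: [1.0, -0.019, 0.003, -0.0]
contact_force: [0.5, 0.5, 0.4]
opening: 1.001
t 8.0 pos [0.5468 0.13   0.3955] toolx [ 0.999 -0.038 -0.002] z [-0.002 -0.    -1.   ] open 0.998 F [-0.   0.5 -0.7]
tool delta mm [ 16.1 317.3  10.5]
```

View pics/side9.png

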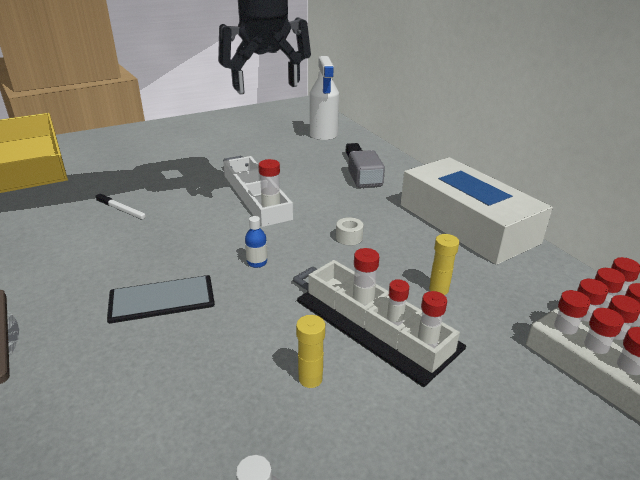

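View pics/wrist9.png

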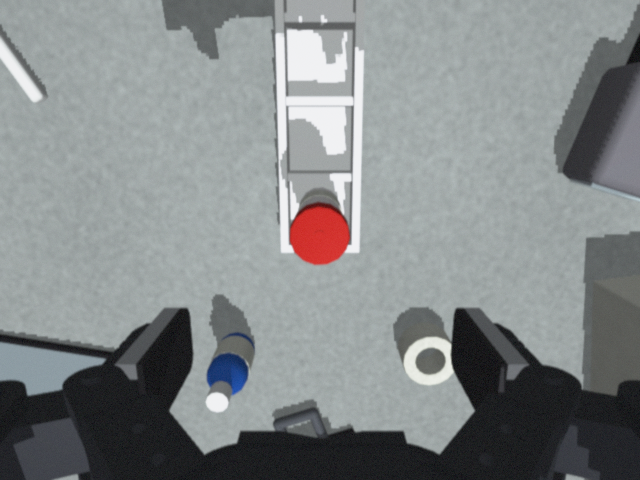

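D stands upright in the compartment farthest from the loop, with its cap at wrist (320,234). Next is C.

```bash
python3 -m jog '[{"grip":0,"x":2,"y":36,"z":0,"rx":0,"ry":0,"rz":0},{"grip":0,"x":2,"y":40,"z":0,"rx":0,"ry":0,"rz":0},{"grip":0,"x":2,"y":40,"z":0,"rx":0,"ry":0,"rz":0},{"grip":0,"x":2,"y":40,"z":0,"rx":0,"ry":0,"rz":0},{"grip":0,"x":2,"y":40,"z":0,"rx":0,"ry":0,"rz":0},{"grip":0,"x":2,"y":40,"z":0,"rx":0,"ry":0,"rz":0},{"grip":0,"x":2,"y":40,"z":0,"rx":0,"ry":0,"rz":0},{"grip":0,"x":2,"y":36,"z":0,"rx":0,"ry":0,"rz":0}]' 40
python3 -m jog '[{"grip":0,"x":0,"y":5,"z":0,"rx":0,"ry":0,"rz":-6.5},{"grip":0,"x":0,"y":0,"z":0,"rx":0,"ry":0,"rz":-6.5},{"grip":0,"x":0,"y":0,"z":0,"rx":0,"ry":0,"rz":-6.5},{"grip":0,"x":0,"y":0,"z":0,"rx":0,"ry":0,"rz":0},{"grip":0,"x":0,"y":0,"z":0,"rx":0,"ry":0,"rz":0}]' 40
python3 go.py .5507 -.1882 .249
```

```text
time: 8.67
eef_pos: [0.5503, -0.1844, 0.3931]
tcp_rot: [1.0, -0.02, -0.003, -0.001]
contact_force: [1.0, 0.1, 0.9]
opening: 0.996
time: 9.08
eef_pos: [0.5507, -0.1872, 0.3938]
tcp_rot: [0.989, 0.149, -0.002, -0.001]
contact_force: [-0.4, 0.3, -0.2]
opening: 1.0
t 9.08 pos [ 0.5507 -0.1872  0.3938] toolx [ 0.956  0.294 -0.003] z [-0.004  0.002 -1.   ] open 1.0 F [-0.4  0.3 -0.2]
tool delta mm [  0.2   1.5 144.8]
```

```bash
python3 -m jog '[{"grip":0,"x":0,"y":1,"z":35,"rx":0,"ry":0,"rz":0},{"grip":0,"x":0,"y":0,"z":35,"rx":0,"ry":0,"rz":0},{"grip":0,"x":0,"y":0,"z":35,"rx":0,"ry":0,"rz":0},{"grip":0,"x":0,"y":0,"z":28,"rx":0,"ry":0,"rz":0},{"grip":0,"x":0,"y":0,"z":12,"rx":0,"ry":0,"rz":0},{"grip":0,"x":0,"y":0,"z":0,"rx":0,"ry":0,"rz":0},{"grip":0,"x":0,"y":0,"z":0,"rx":0,"ry":0,"rz":0}]' 40
python3 see.py 10 wrist;python3 go.py .5507 -.1882 .249
```

```text
time: 9.67
eef_pos: [0.5515, -0.1881, 0.2513]
tcp_rot: [0.989, 0.15, -0.0, -0.0]
contact_force: [-0.1, 1.1, 1.6]
opening: 0.997
t 9.72 pos [ 0.5521 -0.1884  0.253 ] toolx [0.955 0.297 0.002] z [ 0.002 -0.001 -1.   ] open 1.0 F [ 1.2 -1.4 -0.1]
tool delta mm [-1.3 -0.6  4. ]
```

View pics/wrist10.png

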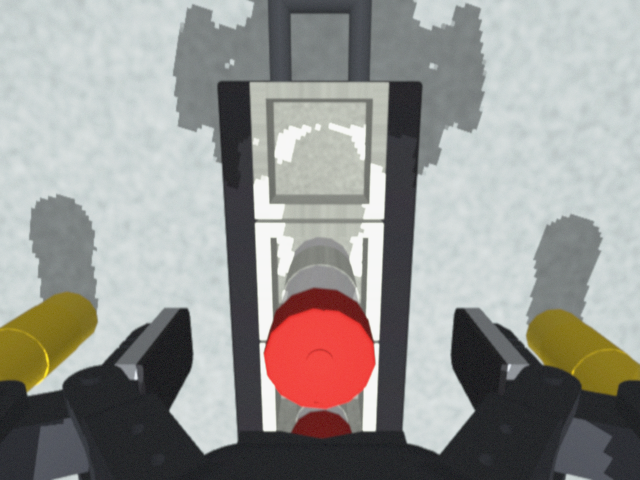

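Cap C is centred between the pads at (320,350), and the yellow tubes stay outside the fingers. Closing.

```bash
python3 -m jog '[{"grip":0,"x":-1,"y":0,"z":3,"rx":0,"ry":0,"rz":0},{"grip":1,"x":0,"y":0,"z":0,"rx":0,"ry":0,"rz":0},{"grip":1,"x":0,"y":0,"z":0,"rx":0,"ry":0,"rz":0},{"grip":1,"x":0,"y":0,"z":0,"rx":0,"ry":0,"rz":0},{"grip":1,"x":0,"y":0,"z":0,"rx":0,"ry":0,"rz":0},{"grip":1,"x":0,"y":0,"z":0,"rx":0,"ry":0,"rz":0},{"grip":1,"x":0,"y":0,"z":0,"rx":0,"ry":0,"rz":0},{"grip":1,"x":0,"y":0,"z":0,"rx":0,"ry":0,"rz":0}]' 40
python3 -m jog '[{"grip":1,"x":0,"y":0,"z":0,"rx":0,"ry":0,"rz":0},{"grip":1,"x":0,"y":0,"z":0,"rx":0,"ry":0,"rz":0}]' 40
```

```text
time: 10.38
eef_pos: [0.5507, -0.1887, 0.2493]
tcp_rot: [0.989, 0.15, 0.0, 0.0]
contact_force: [-0.4, 0.7, 3.5]
opening: 0.384
time: 10.55
eef_pos: [0.5507, -0.1888, 0.2493]
tcp_rot: [0.989, 0.15, 0.0, 0.0]
contact_force: [0.3, -0.2, 4.8]
opening: 0.386
```

```bash
python3 -m jog '[{"grip":1,"x":0,"y":0,"z":-8,"rx":0,"ry":0,"rz":0},{"grip":1,"x":0,"y":0,"z":-20,"rx":0,"ry":0,"rz":0},{"grip":1,"x":0,"y":0,"z":-32,"rx":0,"ry":0,"rz":0},{"grip":1,"x":0,"y":0,"z":-32,"rx":0,"ry":0,"rz":0},{"grip":1,"x":0,"y":0,"z":-25,"rx":0,"ry":0,"rz":0},{"grip":1,"x":0,"y":0,"z":-18,"rx":0,"ry":0,"rz":0},{"grip":1,"x":0,"y":0,"z":0,"rx":0,"ry":0,"rz":0},{"grip":1,"x":0,"y":0,"z":0,"rx":0,"ry":0,"rz":0}]' 40
python3 see.py 11 side; python3 go.py .549 .1862 .385
```

```text
time: 11.22
eef_pos: [0.5503, -0.1885, 0.3839]
tcp_rot: [0.989, 0.15, 0.001, 0.0]
contact_force: [-0.6, -0.8, -0.6]
opening: 0.38
t 11.27 pos [ 0.55   -0.1883  0.3821] toolx [ 0.955  0.297 -0.001] z [-0.002  0.001 -1.   ] open 0.383 F [-0.4  0.8 -1.1]
tool delta mm [ 110.4 -357.9   -2.5]
```

View pics/side11.png

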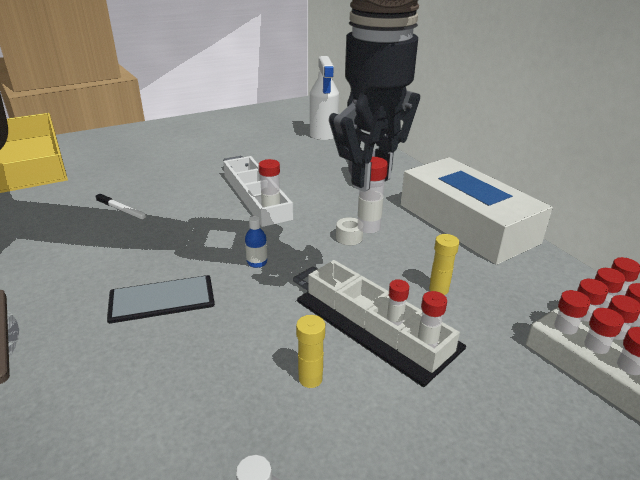

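```bash
python3 -m jog '[{"grip":1,"x":6,"y":-18,"z":0,"rx":0,"ry":0,"rz":0},{"grip":1,"x":11,"y":-36,"z":0,"rx":0,"ry":0,"rz":0},{"grip":1,"x":12,"y":-38,"z":0,"rx":0,"ry":0,"rz":0},{"grip":1,"x":12,"y":-38,"z":0,"rx":0,"ry":0,"rz":0},{"grip":1,"x":12,"y":-38,"z":0,"rx":0,"ry":0,"rz":0},{"grip":1,"x":12,"y":-38,"z":0,"rx":0,"ry":0,"rz":0},{"grip":1,"x":12,"y":-38,"z":0,"rx":0,"ry":0,"rz":0},{"grip":1,"x":12,"y":-38,"z":0,"rx":0,"ry":0,"rz":0}]' 40
python3 -m jog '[{"grip":1,"x":11,"y":-36,"z":0,"rx":0,"ry":0,"rz":0},{"grip":1,"x":8,"y":-28,"z":0,"rx":0,"ry":0,"rz":0},{"grip":1,"x":3,"y":-12,"z":0,"rx":0,"ry":0,"rz":0},{"grip":1,"x":0,"y":0,"z":0,"rx":0,"ry":0,"rz":6.5},{"grip":1,"x":0,"y":0,"z":0,"rx":0,"ry":0,"rz":6.5},{"grip":1,"x":0,"y":0,"z":0,"rx":0,"ry":0,"rz":6.5},{"grip":1,"x":0,"y":0,"z":0,"rx":0,"ry":0,"rz":0},{"grip":1,"x":0,"y":0,"z":0,"rx":0,"ry":0,"rz":0}]' 40
python3 see.py 12 wrist; python3 go.py .549 .1862 .2425
```

```text
time: 11.93
eef_pos: [0.5505, 0.109, 0.3803]
tcp_rot: [0.989, 0.15, -0.003, -0.0]
contact_force: [0.9, -0.5, -0.5]
opening: 0.384
time: 12.6
eef_pos: [0.5497, 0.1858, 0.3815]
tcp_rot: [1.0, -0.018, -0.002, 0.0]
contact_force: [0.5, -0.6, -0.8]
opening: 0.386
t 12.65 pos [0.5498 0.1858 0.3819] toolx [ 0.999 -0.036 -0.003] z [-0.003 -0.001 -1.   ] open 0.382 F [ 1.2 -0.1 -0.2]
tool delta mm [ -0.4  -0.5 139.4]
```

View pics/wrist12.png

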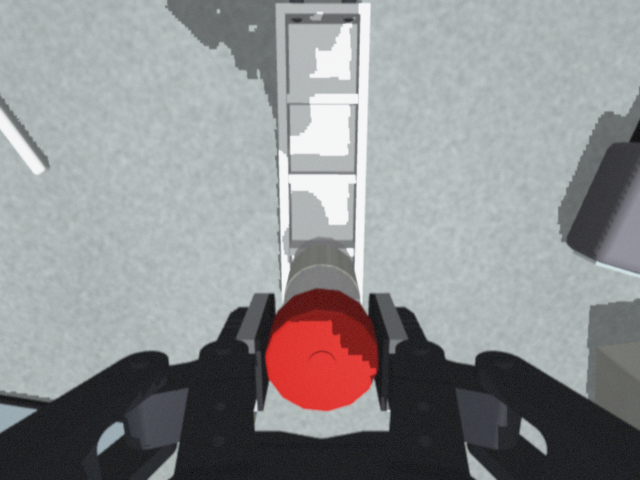

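```bash
python3 -m jog '[{"grip":1,"x":0,"y":-1,"z":15,"rx":0,"ry":0,"rz":0},{"grip":1,"x":0,"y":0,"z":32,"rx":0,"ry":0,"rz":0},{"grip":1,"x":0,"y":0,"z":32,"rx":0,"ry":0,"rz":0},{"grip":1,"x":0,"y":0,"z":28,"rx":0,"ry":0,"rz":0},{"grip":1,"x":0,"y":0,"z":16,"rx":0,"ry":0,"rz":0},{"grip":1,"x":0,"y":0,"z":8,"rx":0,"ry":0,"rz":0},{"grip":1,"x":0,"y":0,"z":0,"rx":0,"ry":0,"rz":0},{"grip":1,"x":0,"y":0,"z":0,"rx":0,"ry":0,"rz":0}]' 40
python3 -m jog '[{"grip":1,"x":0,"y":0,"z":0,"rx":0,"ry":0,"rz":0},{"grip":1,"x":0,"y":0,"z":0,"rx":0,"ry":0,"rz":0}]' 40
```

```text
time: 13.32
eef_pos: [0.5503, 0.1871, 0.2528]
tcp_rot: [1.0, -0.019, 0.0, 0.0]
contact_force: [0.5, 0.6, -0.0]
opening: 0.381
time: 13.48
eef_pos: [0.5508, 0.1873, 0.2545]
tcp_rot: [1.0, -0.019, 0.002, -0.0]
contact_force: [-0.7, -0.2, -0.1]
opening: 0.382
```

Needs 13 mm more before floor contact at 0.2413.

```bash
python3 -m jog '[{"grip":1,"x":-1,"y":0.5,"z":6,"rx":0,"ry":0,"rz":0},{"grip":1,"x":0,"y":0,"z":4,"rx":0,"ry":0,"rz":0},{"grip":1,"x":0,"y":0,"z":1,"rx":0,"ry":0,"rz":0},{"grip":1,"x":0,"y":0,"z":0,"rx":0,"ry":0,"rz":0},{"grip":1,"x":0,"y":0,"z":0,"rx":0,"ry":0,"rz":0},{"grip":1,"x":0,"y":0,"z":0,"rx":0,"ry":0,"rz":0}]' 40
python3 see.py 13 side; python3 - <<'E'
import cv2
s=cv2.imread("pics/side13.png")
cv2.imwrite("pics/c13.png",cv2.resize(s[130:240,200:310],None,fx=5,fy=5,interpolation=cv2.INTER_CUBIC))
E
```

```text
time: 13.98
eef_pos: [0.5489, 0.1868, 0.2414]
tcp_rot: [1.0, -0.019, -0.0, 0.0]
contact_force: [1.4, 0.5, -0.1]
opening: 0.386
```

View pics/c13.png

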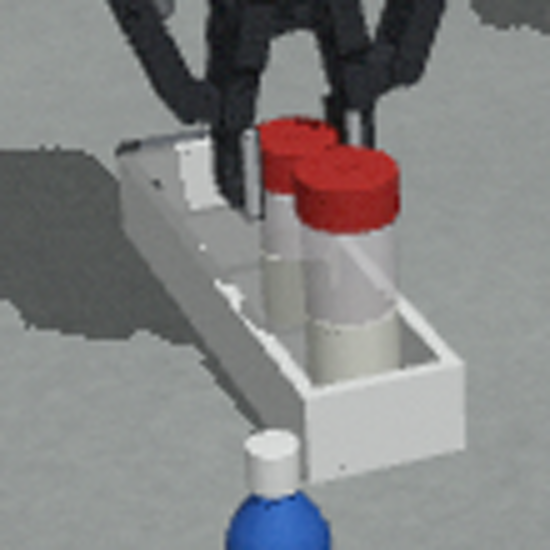

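C stands behind D in the second compartment. I'll ease down until it touches, then release.

```bash
python3 -m jog '[{"grip":1,"x":0,"y":0,"z":0.7,"rx":0,"ry":0,"rz":0},{"grip":1,"x":0,"y":0,"z":0,"rx":0,"ry":0,"rz":0},{"grip":1,"x":0,"y":0,"z":0,"rx":0,"ry":0,"rz":0}]' 40
python3 -m jog '[{"grip":0.3,"x":0,"y":0,"z":0,"rx":0,"ry":0,"rz":0},{"grip":0,"x":0,"y":0,"z":0,"rx":0,"ry":0,"rz":0},{"grip":0,"x":0,"y":0,"z":0,"rx":0,"ry":0,"rz":0},{"grip":0,"x":0,"y":0,"z":0,"rx":0,"ry":0,"rz":0},{"grip":0,"x":0,"y":0,"z":0,"rx":0,"ry":0,"rz":0},{"grip":0,"x":0,"y":0,"z":0,"rx":0,"ry":0,"rz":0},{"grip":0,"x":0,"y":0,"z":0,"rx":0,"ry":0,"rz":0},{"grip":0,"x":0,"y":0,"z":0,"rx":0,"ry":0,"rz":0}]' 40
python3 -m jog '[{"grip":0,"x":0,"y":0,"z":-10,"rx":0,"ry":0,"rz":0},{"grip":0,"x":0,"y":0,"z":-30,"rx":0,"ry":0,"rz":0},{"grip":0,"x":0,"y":0,"z":-38,"rx":0,"ry":0,"rz":0},{"grip":0,"x":0,"y":0,"z":-38,"rx":0,"ry":0,"rz":0},{"grip":0,"x":0,"y":0,"z":-20,"rx":0,"ry":0,"rz":0},{"grip":0,"x":0,"y":0,"z":-10,"rx":0,"ry":0,"rz":0},{"grip":0,"x":0,"y":0,"z":0,"rx":0,"ry":0,"rz":0}]' 40
python3 see.py 14 wrist; python3 go.py .5671 -.2417 .385
```

```text
time: 14.28
eef_pos: [0.5491, 0.1869, 0.2413]
tcp_rot: [1.0, -0.019, 0.0, -0.0]
contact_force: [-0.6, 0.2, 3.4]
opening: 0.384
time: 14.95
eef_pos: [0.5489, 0.1868, 0.2408]
tcp_rot: [1.0, -0.019, 0.0, 0.0]
contact_force: [0.5, -0.0, -0.3]
opening: 0.999
time: 15.53
eef_pos: [0.5494, 0.1869, 0.3908]
tcp_rot: [1.0, -0.019, 0.003, -0.001]
contact_force: [0.8, -0.0, -0.2]
opening: 0.999
t 15.58 pos [0.5489 0.1868 0.3879] toolx [ 0.999 -0.038  0.002] z [ 0.002  0.    -1.   ] open 1.0 F [0.  0.1 0.4]
tool delta mm [ 34.6 427.5   2.8]
```

View pics/wrist14.png

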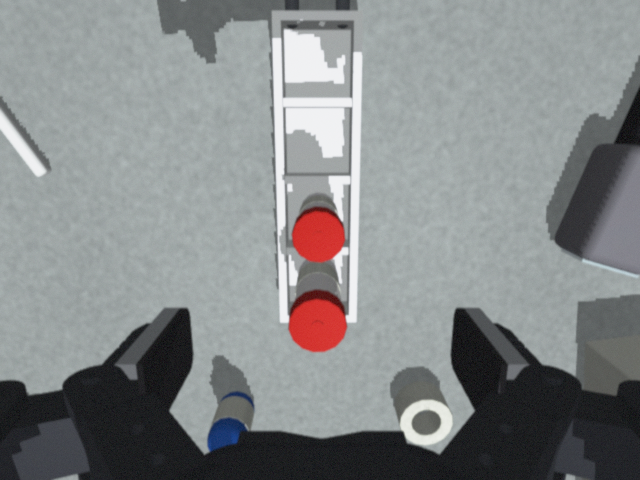

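C stands in the second compartment, caps C (318,235) and D (318,321). On to A.

```bash
python3 -m jog '[{"grip":0,"x":3,"y":36,"z":0,"rx":0,"ry":0,"rz":0},{"grip":0,"x":3,"y":40,"z":0,"rx":0,"ry":0,"rz":0},{"grip":0,"x":3,"y":40,"z":0,"rx":0,"ry":0,"rz":0},{"grip":0,"x":3,"y":40,"z":0,"rx":0,"ry":0,"rz":0},{"grip":0,"x":3,"y":40,"z":0,"rx":0,"ry":0,"rz":0},{"grip":0,"x":3,"y":40,"z":0,"rx":0,"ry":0,"rz":0},{"grip":0,"x":3,"y":40,"z":0,"rx":0,"ry":0,"rz":0},{"grip":0,"x":3,"y":40,"z":0,"rx":0,"ry":0,"rz":0}]' 40
python3 -m jog '[{"grip":0,"x":4,"y":40,"z":0,"rx":0,"ry":0,"rz":0},{"grip":0,"x":4,"y":40,"z":0,"rx":0,"ry":0,"rz":0},{"grip":0,"x":3,"y":31,"z":0,"rx":0,"ry":0,"rz":0},{"grip":0,"x":0,"y":0,"z":0,"rx":0,"ry":0,"rz":-6.5},{"grip":0,"x":0,"y":0,"z":0,"rx":0,"ry":0,"rz":-6.5},{"grip":0,"x":0,"y":0,"z":0,"rx":0,"ry":0,"rz":-6.5},{"grip":0,"x":0,"y":0,"z":0,"rx":0,"ry":0,"rz":0},{"grip":0,"x":0,"y":0,"z":0,"rx":0,"ry":0,"rz":0}]' 40
python3 go.py .5673 -.2416 .229
```

```text
time: 16.25
eef_pos: [0.5599, -0.1316, 0.3834]
tcp_rot: [1.0, -0.019, -0.003, -0.001]
contact_force: [1.4, 0.5, -0.5]
opening: 0.999
time: 16.92
eef_pos: [0.5671, -0.2411, 0.384]
tcp_rot: [0.989, 0.149, -0.002, -0.002]
contact_force: [0.2, -1.0, 0.4]
opening: 0.998
t 16.92 pos [ 0.5671 -0.2411  0.384 ] toolx [ 0.956  0.294 -0.003] z [-0.004  0.003 -1.   ] open 0.998 F [ 0.2 -1.   0.4]
tool delta mm [  0.5   1.1 155. ]
```

```bash
python3 -m jog '[{"grip":0,"x":0,"y":1,"z":38,"rx":0,"ry":0,"rz":0},{"grip":0,"x":0,"y":0,"z":38,"rx":0,"ry":0,"rz":0},{"grip":0,"x":0,"y":0,"z":36,"rx":0,"ry":0,"rz":0},{"grip":0,"x":0,"y":0,"z":24,"rx":0,"ry":0,"rz":0},{"grip":0,"x":0,"y":0,"z":12,"rx":0,"ry":0,"rz":0},{"grip":0,"x":0,"y":0,"z":0,"rx":0,"ry":0,"rz":0},{"grip":0,"x":0,"y":0,"z":0,"rx":0,"ry":0,"rz":0},{"grip":0,"x":0,"y":0,"z":0,"rx":0,"ry":0,"rz":0}]' 40
python3 see.py 15 wrist side;python3 go.py .5673 -.2416 .229
```

```text
time: 17.58
eef_pos: [0.5687, -0.2426, 0.241]
tcp_rot: [0.989, 0.15, 0.001, 0.001]
contact_force: [0.2, 0.1, -1.2]
opening: 1.0
t 17.68 pos [ 0.5687 -0.2427  0.2415] toolx [0.955 0.297 0.003] z [ 0.004 -0.003 -1.   ] open 1.006 F [-0.7  0.   0.6]
tool delta mm [-1.1 -1.5 12.5]
```

View pics/wrist15.png

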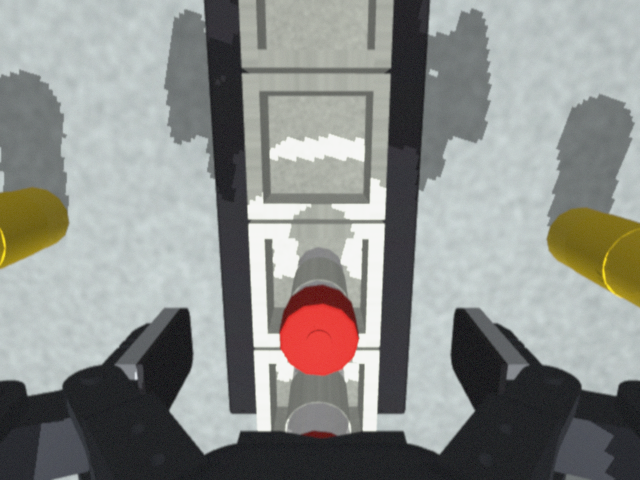

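View pics/side15.png

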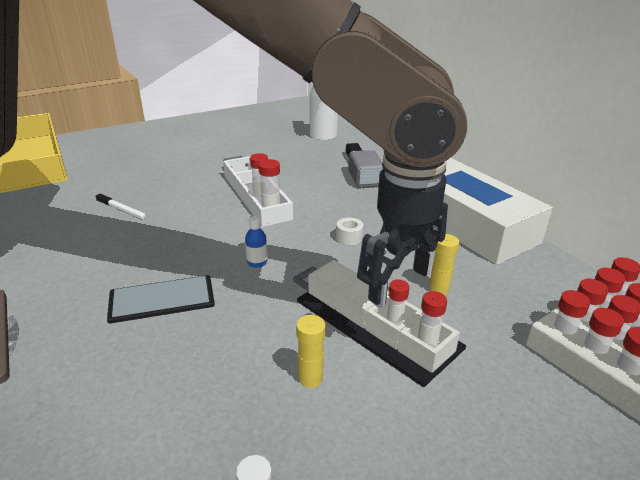

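Cap A is centred between the pads at (319,335). Lowering the last 11–12 mm and gripping.

```bash
python3 -m jog '[{"grip":0,"x":-1,"y":-1,"z":7,"rx":0,"ry":0,"rz":0},{"grip":0,"x":0,"y":0,"z":4,"rx":0,"ry":0,"rz":0},{"grip":0,"x":0,"y":0,"z":0,"rx":0,"ry":0,"rz":0},{"grip":0,"x":0,"y":0,"z":0,"rx":0,"ry":0,"rz":0}]' 40
python3 -m jog '[{"grip":1,"x":0,"y":0,"z":0,"rx":0,"ry":0,"rz":0},{"grip":1,"x":0,"y":0,"z":0,"rx":0,"ry":0,"rz":0},{"grip":1,"x":0,"y":0,"z":0,"rx":0,"ry":0,"rz":0},{"grip":1,"x":0,"y":0,"z":0,"rx":0,"ry":0,"rz":0},{"grip":1,"x":0,"y":0,"z":0,"rx":0,"ry":0,"rz":0},{"grip":1,"x":0,"y":0,"z":0,"rx":0,"ry":0,"rz":0},{"grip":1,"x":0,"y":0,"z":0,"rx":0,"ry":0,"rz":0},{"grip":1,"x":0,"y":0,"z":0,"rx":0,"ry":0,"rz":0}]' 40
python3 -m jog '[{"grip":1,"x":0,"y":0,"z":0,"rx":0,"ry":0,"rz":0},{"grip":1,"x":0,"y":0,"z":0,"rx":0,"ry":0,"rz":0}]' 40
```

```text
time: 18.02
eef_pos: [0.5663, -0.2414, 0.2274]
tcp_rot: [0.989, 0.15, -0.0, -0.0]
contact_force: [-0.4, 0.2, -0.5]
opening: 1.001
time: 18.68
eef_pos: [0.5667, -0.2416, 0.2281]
tcp_rot: [0.989, 0.15, 0.0, 0.0]
contact_force: [-1.0, 0.3, 1.4]
opening: 0.285
time: 18.85
eef_pos: [0.5667, -0.2416, 0.2281]
tcp_rot: [0.989, 0.15, 0.0, 0.0]
contact_force: [-0.5, -0.6, 1.0]
opening: 0.288
```

```bash
python3 -m jog '[{"grip":1,"x":0,"y":0,"z":-8,"rx":0,"ry":0,"rz":0},{"grip":1,"x":0,"y":0,"z":-20,"rx":0,"ry":0,"rz":0},{"grip":1,"x":0,"y":0,"z":-34,"rx":0,"ry":0,"rz":0},{"grip":1,"x":0,"y":0,"z":-34,"rx":0,"ry":0,"rz":0},{"grip":1,"x":0,"y":0,"z":-28,"rx":0,"ry":0,"rz":0},{"grip":1,"x":0,"y":0,"z":-18,"rx":0,"ry":0,"rz":0},{"grip":1,"x":0,"y":0,"z":0,"rx":0,"ry":0,"rz":0},{"grip":1,"x":0,"y":0,"z":0,"rx":0,"ry":0,"rz":0}]' 40
python3 see.py 16 side; python3 go.py .5513 .2424 .37
```

```text
time: 19.52
eef_pos: [0.5666, -0.2415, 0.371]
tcp_rot: [0.989, 0.15, 0.001, 0.001]
contact_force: [-0.1, 0.7, -0.0]
opening: 0.295
t 19.57 pos [ 0.5662 -0.2413  0.3689] toolx [ 0.955  0.297 -0.001] z [-0.001  0.001 -1.   ] open 0.292 F [-0.1 -0.5 -0.7]
tool delta mm [ 129.6 -466.3   -0.8]
```

View pics/side16.png

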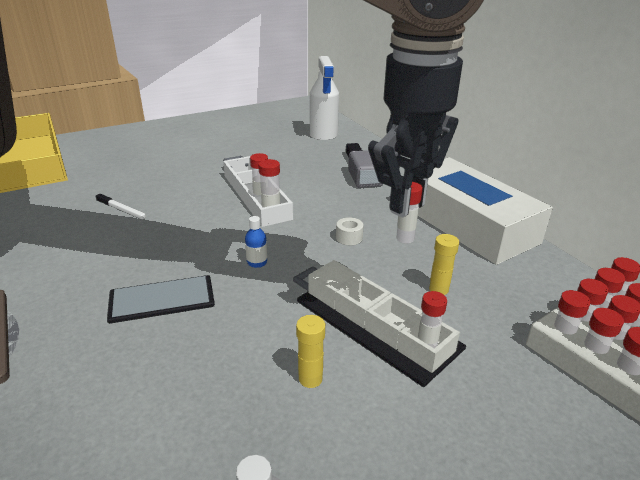

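```bash
python3 -m jog '[{"grip":1,"x":5,"y":-18,"z":0,"rx":0,"ry":0,"rz":0},{"grip":1,"x":10.5,"y":-37.5,"z":0,"rx":0,"ry":0,"rz":0},{"grip":1,"x":10.5,"y":-37.5,"z":0,"rx":0,"ry":0,"rz":0},{"grip":1,"x":10.5,"y":-37.5,"z":0,"rx":0,"ry":0,"rz":0},{"grip":1,"x":10.5,"y":-37.5,"z":0,"rx":0,"ry":0,"rz":0},{"grip":1,"x":10.5,"y":-37.5,"z":0,"rx":0,"ry":0,"rz":0},{"grip":1,"x":10.5,"y":-37.5,"z":0,"rx":0,"ry":0,"rz":0},{"grip":1,"x":10.5,"y":-37.5,"z":0,"rx":0,"ry":0,"rz":0}]' 40
python3 -m jog '[{"grip":1,"x":10.5,"y":-37.5,"z":0,"rx":0,"ry":0,"rz":0},{"grip":1,"x":10.5,"y":-37.5,"z":0,"rx":0,"ry":0,"rz":0},{"grip":1,"x":10.5,"y":-37.5,"z":0,"rx":0,"ry":0,"rz":0},{"grip":1,"x":10.5,"y":-37.5,"z":0,"rx":0,"ry":0,"rz":0},{"grip":1,"x":6.5,"y":-24,"z":0,"rx":0,"ry":0,"rz":0},{"grip":1,"x":3,"y":-12,"z":0,"rx":0,"ry":0,"rz":0},{"grip":1,"x":0,"y":0,"z":0,"rx":0,"ry":0,"rz":0}]' 40
python3 -m jog '[{"grip":1,"x":0,"y":0,"z":0,"rx":0,"ry":0,"rz":6.5},{"grip":1,"x":0,"y":0,"z":0,"rx":0,"ry":0,"rz":6.5},{"grip":1,"x":0,"y":0,"z":0,"rx":0,"ry":0,"rz":6.5},{"grip":1,"x":0,"y":0,"z":0,"rx":0,"ry":0,"rz":0},{"grip":1,"x":0,"y":0,"z":0,"rx":0,"ry":0,"rz":0}]' 40
python3 see.py 17 wrist; python3 go.py .5513 .2424 .2206
```

```text
time: 20.23
eef_pos: [0.557, 0.0514, 0.3667]
tcp_rot: [0.989, 0.15, -0.003, -0.001]
contact_force: [0.7, 0.2, 0.1]
opening: 0.288
time: 20.82
eef_pos: [0.551, 0.2444, 0.3671]
tcp_rot: [0.988, 0.152, -0.002, 0.0]
contact_force: [-0.2, 0.2, 0.3]
opening: 0.293
time: 21.23
eef_pos: [0.5521, 0.241, 0.3688]
tcp_rot: [1.0, -0.019, -0.001, 0.0]
contact_force: [-0.1, -0.3, -1.1]
opening: 0.291
t 21.28 pos [0.5521 0.2412 0.369 ] toolx [ 0.999 -0.037 -0.001] z [-0.001 -0.001 -1.   ] open 0.291 F [-0.4  0.3  0.1]
tool delta mm [ -0.7  -1.3 148.4]
```

View pics/wrist17.png

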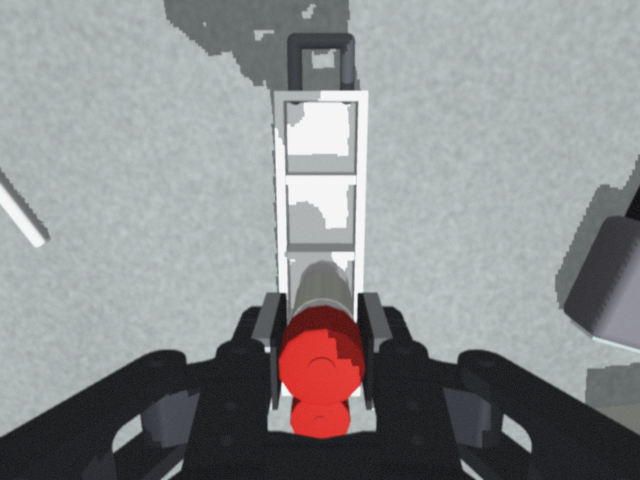

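```bash
python3 - <<'E'
from h import *
W=read_camera("wrist")
for u in [(320,92),(320,180),(320,248)]: print(u,ray(W,u,.036).round(4))
E
```

```text
(320, 92) [0.554  0.3296 0.036 ]
(320, 180) [0.5519 0.2717 0.036 ]
(320, 248) [0.55   0.2226 0.036 ]
```

Divider 3 is at y≈0.2717, so compartment 3 is centred near 0.243, which agrees with the fit. Lowering.

```bash
python3 -m jog '[{"grip":1,"x":-0.5,"y":-1.5,"z":15,"rx":0,"ry":0,"rz":0},{"grip":1,"x":0,"y":0,"z":32,"rx":0,"ry":0,"rz":0},{"grip":1,"x":0,"y":0,"z":32,"rx":0,"ry":0,"rz":0},{"grip":1,"x":0,"y":0,"z":30,"rx":0,"ry":0,"rz":0},{"grip":1,"x":0,"y":0,"z":18,"rx":0,"ry":0,"rz":0},{"grip":1,"x":0,"y":0,"z":9,"rx":0,"ry":0,"rz":0},{"grip":1,"x":0,"y":0,"z":0,"rx":0,"ry":0,"rz":0},{"grip":1,"x":0,"y":0,"z":0,"rx":0,"ry":0,"rz":0}]' 40
python3 -m jog '[{"grip":1,"x":0,"y":0,"z":0,"rx":0,"ry":0,"rz":0},{"grip":1,"x":0,"y":0,"z":0,"rx":0,"ry":0,"rz":0}]' 40;  python3 go.py .5513 .2424 .2206
```

```text
time: 22.0
eef_pos: [0.5519, 0.2439, 0.2343]
tcp_rot: [1.0, -0.019, 0.0, -0.0]
contact_force: [0.2, 0.3, -0.7]
opening: 0.287
time: 22.17
eef_pos: [0.5524, 0.2442, 0.2361]
tcp_rot: [1.0, -0.019, 0.002, -0.001]
contact_force: [0.4, -0.3, 0.2]
opening: 0.291
t 22.17 pos [0.5524 0.2442 0.2361] toolx [ 0.999 -0.038  0.004] z [ 0.004  0.001 -1.   ] open 0.291 F [ 0.4 -0.3  0.2]
tool delta mm [-1.1  1.9 15.5]
```

```bash
python3 -m jog '[{"grip":1,"x":-0.5,"y":1,"z":6,"rx":0,"ry":0,"rz":0},{"grip":1,"x":0,"y":0,"z":5,"rx":0,"ry":0,"rz":0},{"grip":1,"x":0,"y":0,"z":2,"rx":0,"ry":0,"rz":0},{"grip":1,"x":0,"y":0,"z":0,"rx":0,"ry":0,"rz":0},{"grip":1,"x":0,"y":0,"z":0,"rx":0,"ry":0,"rz":0},{"grip":1,"x":0,"y":0,"z":0,"rx":0,"ry":0,"rz":0},{"grip":1,"x":0,"y":0,"z":0,"rx":0,"ry":0,"rz":0}]' 40
python3 see.py 18 side; python3 - <<'E'
import cv2
s=cv2.imread("pics/side18.png")
cv2.imwrite("pics/c18.png",cv2.resize(s[130:240,200:310],None,fx=5,fy=5,interpolation=cv2.INTER_CUBIC))
E
```

```text
time: 22.75
eef_pos: [0.551, 0.2431, 0.2208]
tcp_rot: [1.0, -0.019, 0.0, -0.0]
contact_force: [-0.3, 0.6, -0.5]
opening: 0.291
```

View pics/c18.png

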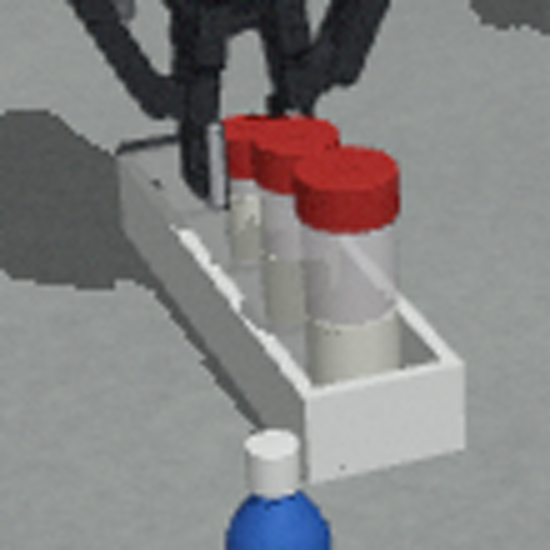

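A is in the third compartment, standing clear of C. Easing down to contact, then releasing.

```bash
python3 -m jog '[{"grip":1,"x":0,"y":0,"z":1,"rx":0,"ry":0,"rz":0},{"grip":1,"x":0,"y":0,"z":0,"rx":0,"ry":0,"rz":0},{"grip":1,"x":0,"y":0,"z":0,"rx":0,"ry":0,"rz":0}]' 40
python3 -m jog '[{"grip":0.3,"x":0,"y":0,"z":0,"rx":0,"ry":0,"rz":0},{"grip":0,"x":0,"y":0,"z":0,"rx":0,"ry":0,"rz":0},{"grip":0,"x":0,"y":0,"z":0,"rx":0,"ry":0,"rz":0},{"grip":0,"x":0,"y":0,"z":0,"rx":0,"ry":0,"rz":0},{"grip":0,"x":0,"y":0,"z":0,"rx":0,"ry":0,"rz":0},{"grip":0,"x":0,"y":0,"z":0,"rx":0,"ry":0,"rz":0},{"grip":0,"x":0,"y":0,"z":0,"rx":0,"ry":0,"rz":0},{"grip":0,"x":0,"y":0,"z":0,"rx":0,"ry":0,"rz":0}]' 40
python3 -m jog '[{"grip":0,"x":0,"y":0,"z":-10,"rx":0,"ry":0,"rz":0},{"grip":0,"x":0,"y":0,"z":-30,"rx":0,"ry":0,"rz":0},{"grip":0,"x":0,"y":0,"z":-38,"rx":0,"ry":0,"rz":0},{"grip":0,"x":0,"y":0,"z":-38,"rx":0,"ry":0,"rz":0},{"grip":0,"x":0,"y":0,"z":-30,"rx":0,"ry":0,"rz":0},{"grip":0,"x":0,"y":0,"z":-10,"rx":0,"ry":0,"rz":0},{"grip":0,"x":0,"y":0,"z":0,"rx":0,"ry":0,"rz":0}]' 40
python3 see.py 19 wrist; python3 go.py .584 -.2951 .38
```

```text
time: 23.05
eef_pos: [0.5511, 0.2431, 0.2201]
tcp_rot: [1.0, -0.019, 0.0, -0.0]
contact_force: [0.1, 1.4, 0.5]
opening: 0.293
time: 23.72
eef_pos: [0.551, 0.2431, 0.2198]
tcp_rot: [1.0, -0.019, -0.0, 0.0]
contact_force: [-0.3, -0.0, -0.2]
opening: 1.0
time: 24.3
eef_pos: [0.5517, 0.2433, 0.381]
tcp_rot: [1.0, -0.019, 0.004, -0.001]
contact_force: [0.1, 0.5, 0.5]
opening: 1.0
t 24.35 pos [0.5511 0.2431 0.3776] toolx [ 0.999 -0.038  0.003] z [ 0.003  0.001 -1.   ] open 1.007 F [-1.  -0.6 -0.9]
tool delta mm [ 53.6 536.5  -2.7]
```

View pics/wrist19.png

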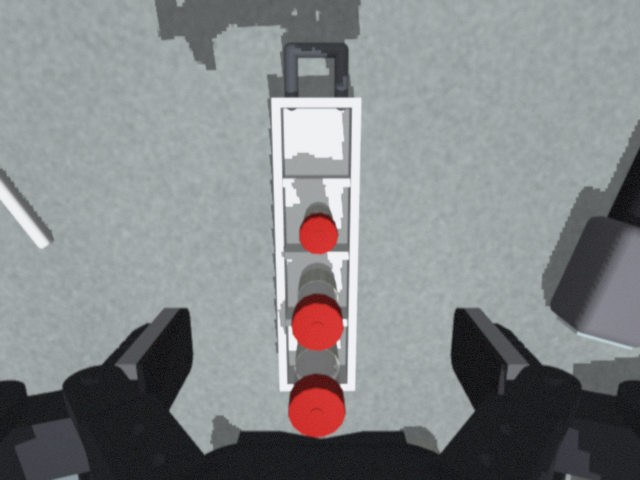

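A is in the third compartment (318,233), with the last one beside the loop empty. On to B.

```bash
python3 -m jog '[{"grip":0,"x":4,"y":40,"z":0,"rx":0,"ry":0,"rz":0},{"grip":0,"x":4,"y":40,"z":0,"rx":0,"ry":0,"rz":0},{"grip":0,"x":4,"y":40,"z":0,"rx":0,"ry":0,"rz":0},{"grip":0,"x":4,"y":40,"z":0,"rx":0,"ry":0,"rz":0},{"grip":0,"x":4,"y":40,"z":0,"rx":0,"ry":0,"rz":0},{"grip":0,"x":4,"y":40,"z":0,"rx":0,"ry":0,"rz":0},{"grip":0,"x":4,"y":40,"z":0,"rx":0,"ry":0,"rz":0},{"grip":0,"x":4,"y":40,"z":0,"rx":0,"ry":0,"rz":0}]' 40
python3 -m jog '[{"grip":0,"x":4,"y":40,"z":0,"rx":0,"ry":0,"rz":0},{"grip":0,"x":4,"y":40,"z":0,"rx":0,"ry":0,"rz":0},{"grip":0,"x":4,"y":40,"z":0,"rx":0,"ry":0,"rz":0},{"grip":0,"x":4,"y":40,"z":0,"rx":0,"ry":0,"rz":0},{"grip":0,"x":4,"y":36,"z":0,"rx":0,"ry":0,"rz":0},{"grip":0,"x":2,"y":20,"z":0,"rx":0,"ry":0,"rz":0},{"grip":0,"x":0,"y":0,"z":0,"rx":0,"ry":0,"rz":0}]' 40
python3 -m jog '[{"grip":0,"x":0,"y":0,"z":0,"rx":0,"ry":0,"rz":-6.5},{"grip":0,"x":0,"y":0,"z":0,"rx":0,"ry":0,"rz":-6.5},{"grip":0,"x":0,"y":0,"z":0,"rx":0,"ry":0,"rz":-6.5},{"grip":0,"x":0,"y":0,"z":0,"rx":0,"ry":0,"rz":0},{"grip":0,"x":0,"y":0,"z":0,"rx":0,"ry":0,"rz":0}]' 40
python3 go.py .584 -.2951 .239
```

```text
time: 25.02
eef_pos: [0.5697, -0.0797, 0.3723]
tcp_rot: [1.0, -0.019, -0.003, -0.001]
contact_force: [1.1, 0.0, -0.1]
opening: 1.0
time: 25.6
eef_pos: [0.5833, -0.2987, 0.3718]
tcp_rot: [1.0, -0.022, -0.002, -0.001]
contact_force: [-0.1, 0.2, -0.2]
opening: 0.997
time: 26.02
eef_pos: [0.5841, -0.2937, 0.3734]
tcp_rot: [0.989, 0.149, -0.001, -0.002]
contact_force: [-0.2, 0.3, 0.5]
opening: 0.995
t 26.02 pos [ 0.5841 -0.2937  0.3734] toolx [ 0.955  0.295 -0.002] z [-0.003  0.003 -1.   ] open 0.995 F [-0.2  0.3  0.5]
tool delta mm [ -0.2   1.8 134.4]
```

```bash
python3 -m jog '[{"grip":0,"x":0,"y":1,"z":35,"rx":0,"ry":0,"rz":0},{"grip":0,"x":0,"y":0,"z":35,"rx":0,"ry":0,"rz":0},{"grip":0,"x":0,"y":0,"z":34,"rx":0,"ry":0,"rz":0},{"grip":0,"x":0,"y":0,"z":20,"rx":0,"ry":0,"rz":0},{"grip":0,"x":0,"y":0,"z":8,"rx":0,"ry":0,"rz":0},{"grip":0,"x":0,"y":0,"z":0,"rx":0,"ry":0,"rz":0},{"grip":0,"x":0,"y":0,"z":0,"rx":0,"ry":0,"rz":0},{"grip":0,"x":0,"y":0,"z":0,"rx":0,"ry":0,"rz":0}]' 40
python3 see.py 20 wrist;python3 go.py .584 -.2951 .239
```

```text
time: 26.68
eef_pos: [0.5855, -0.2959, 0.2461]
tcp_rot: [0.989, 0.15, 0.001, 0.001]
contact_force: [-0.5, -0.9, 0.4]
opening: 1.0
t 26.73 pos [ 0.5855 -0.296   0.2465] toolx [0.955 0.297 0.003] z [ 0.004 -0.003 -1.   ] open 0.999 F [-0.2  0.1  0.3]
tool delta mm [-1.2 -1.4  7.5]
```

View pics/wrist20.png

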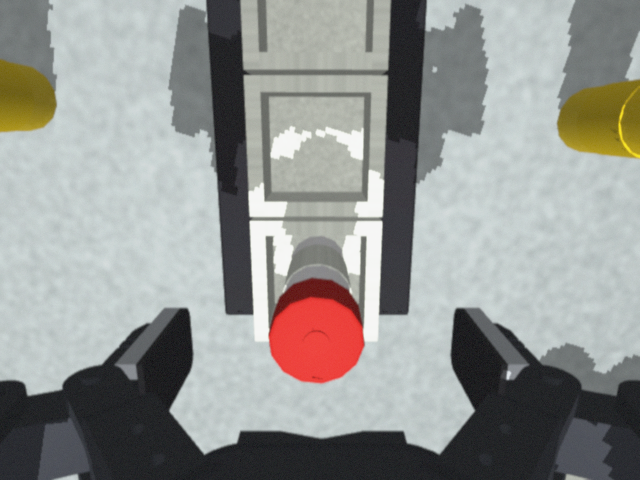

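Cap B is between the pads at (317,333). Lowering and gripping.

```bash
python3 -m jog '[{"grip":0,"x":-1,"y":-1,"z":4,"rx":0,"ry":0,"rz":0},{"grip":0,"x":0,"y":0,"z":2,"rx":0,"ry":0,"rz":0},{"grip":0,"x":0,"y":0,"z":0,"rx":0,"ry":0,"rz":0},{"grip":0,"x":0,"y":0,"z":0,"rx":0,"ry":0,"rz":0}]' 40
python3 -m jog '[{"grip":1,"x":0,"y":0,"z":0,"rx":0,"ry":0,"rz":0},{"grip":1,"x":0,"y":0,"z":0,"rx":0,"ry":0,"rz":0},{"grip":1,"x":0,"y":0,"z":0,"rx":0,"ry":0,"rz":0},{"grip":1,"x":0,"y":0,"z":0,"rx":0,"ry":0,"rz":0},{"grip":1,"x":0,"y":0,"z":0,"rx":0,"ry":0,"rz":0},{"grip":1,"x":0,"y":0,"z":0,"rx":0,"ry":0,"rz":0},{"grip":1,"x":0,"y":0,"z":0,"rx":0,"ry":0,"rz":0},{"grip":1,"x":0,"y":0,"z":0,"rx":0,"ry":0,"rz":0}]' 40
python3 -m jog '[{"grip":1,"x":0,"y":0,"z":0,"rx":0,"ry":0,"rz":0},{"grip":1,"x":0,"y":0,"z":0,"rx":0,"ry":0,"rz":0}]' 40
```

```text
time: 27.07
eef_pos: [0.5834, -0.2949, 0.238]
tcp_rot: [0.989, 0.15, 0.0, 0.0]
contact_force: [0.6, 0.5, -0.7]
opening: 1.0
time: 27.73
eef_pos: [0.5835, -0.295, 0.238]
tcp_rot: [0.989, 0.15, 0.0, 0.0]
contact_force: [1.1, 0.4, 0.3]
opening: 0.338
time: 27.9
eef_pos: [0.5835, -0.295, 0.238]
tcp_rot: [0.989, 0.15, 0.0, 0.0]
contact_force: [0.8, -0.3, 0.8]
opening: 0.337
```

Floor contact for B should come at 0.2300. Lifting.

```bash
python3 -m jog '[{"grip":1,"x":0,"y":0,"z":-8,"rx":0,"ry":0,"rz":0},{"grip":1,"x":0,"y":0,"z":-20,"rx":0,"ry":0,"rz":0},{"grip":1,"x":0,"y":0,"z":-34,"rx":0,"ry":0,"rz":0},{"grip":1,"x":0,"y":0,"z":-34,"rx":0,"ry":0,"rz":0},{"grip":1,"x":0,"y":0,"z":-28,"rx":0,"ry":0,"rz":0},{"grip":1,"x":0,"y":0,"z":-18,"rx":0,"ry":0,"rz":0},{"grip":1,"x":0,"y":0,"z":0,"rx":0,"ry":0,"rz":0},{"grip":1,"x":0,"y":0,"z":0,"rx":0,"ry":0,"rz":0}]' 40
python3 see.py 21 side; python3 go.py .5537 .2985 .38
```

```text
time: 28.57
eef_pos: [0.5834, -0.2949, 0.3812]
tcp_rot: [0.989, 0.15, 0.001, 0.001]
contact_force: [-1.6, 0.6, -1.0]
opening: 0.331
t 28.62 pos [ 0.5831 -0.2947  0.3788] toolx [ 0.955  0.297 -0.001] z [-0.001  0.001 -1.   ] open 0.337 F [-0.3 -1.2 -1. ]
tool delta mm [ 148.4 -575.1   -0.6]
```

View pics/side21.png

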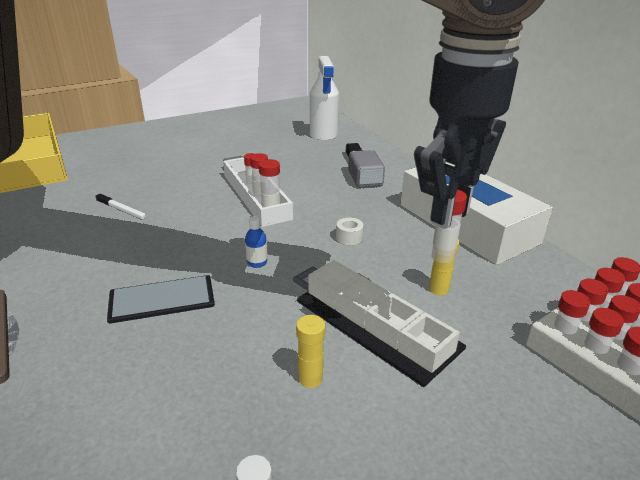

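```bash
python3 -m jog '[{"grip":1,"x":5,"y":-19,"z":0,"rx":0,"ry":0,"rz":0},{"grip":1,"x":9.7,"y":-37.5,"z":0,"rx":0,"ry":0,"rz":0},{"grip":1,"x":9.7,"y":-37.5,"z":0,"rx":0,"ry":0,"rz":0},{"grip":1,"x":9.7,"y":-37.5,"z":0,"rx":0,"ry":0,"rz":0},{"grip":1,"x":9.7,"y":-37.5,"z":0,"rx":0,"ry":0,"rz":0},{"grip":1,"x":9.7,"y":-37.5,"z":0,"rx":0,"ry":0,"rz":0},{"grip":1,"x":9.7,"y":-37.5,"z":0,"rx":0,"ry":0,"rz":0},{"grip":1,"x":9.7,"y":-37.5,"z":0,"rx":0,"ry":0,"rz":0}]' 40
python3 -m jog '[{"grip":1,"x":9.7,"y":-37.5,"z":0,"rx":0,"ry":0,"rz":0},{"grip":1,"x":9.7,"y":-37.5,"z":0,"rx":0,"ry":0,"rz":0},{"grip":1,"x":9.7,"y":-37.5,"z":0,"rx":0,"ry":0,"rz":0},{"grip":1,"x":9.7,"y":-37.5,"z":0,"rx":0,"ry":0,"rz":0},{"grip":1,"x":9.7,"y":-37.5,"z":0,"rx":0,"ry":0,"rz":0},{"grip":1,"x":9.7,"y":-37.5,"z":0,"rx":0,"ry":0,"rz":0},{"grip":1,"x":9.7,"y":-37.5,"z":0,"rx":0,"ry":0,"rz":0},{"grip":1,"x":5,"y":-20,"z":0,"rx":0,"ry":0,"rz":0}]' 40
python3 -m jog '[{"grip":1,"x":2.6,"y":-11,"z":0,"rx":0,"ry":0,"rz":0},{"grip":1,"x":0,"y":0,"z":0,"rx":0,"ry":0,"rz":6.5},{"grip":1,"x":0,"y":0,"z":0,"rx":0,"ry":0,"rz":6.5},{"grip":1,"x":0,"y":0,"z":0,"rx":0,"ry":0,"rz":6.5},{"grip":1,"x":0,"y":0,"z":0,"rx":0,"ry":0,"rz":0},{"grip":1,"x":0,"y":0,"z":0,"rx":0,"ry":0,"rz":0},{"grip":1,"x":0,"y":0,"z":0,"rx":0,"ry":0,"rz":0}]' 40
python3 see.py 22 wrist; python3 go.py .5537 .2985 .2305
```

```text
time: 29.28
eef_pos: [0.5679, -0.0018, 0.3769]
tcp_rot: [0.989, 0.15, -0.002, -0.001]
contact_force: [0.8, 0.3, -1.3]
opening: 0.338
time: 29.95
eef_pos: [0.5528, 0.2909, 0.3768]
tcp_rot: [0.988, 0.152, -0.003, -0.0]
contact_force: [-1.2, -0.2, -1.1]
opening: 0.337
time: 30.53
eef_pos: [0.5539, 0.2978, 0.3788]
tcp_rot: [1.0, -0.018, -0.001, 0.0]
contact_force: [-0.5, -0.7, 0.2]
opening: 0.337
t 30.58 pos [0.554  0.2978 0.3791] toolx [ 0.999 -0.037 -0.001] z [-0.001 -0.    -1.   ] open 0.338 F [ 1.   0.2 -0.7]
tool delta mm [-1.000e-01 -7.000e-01  1.486e+02]
```

View pics/wrist22.png

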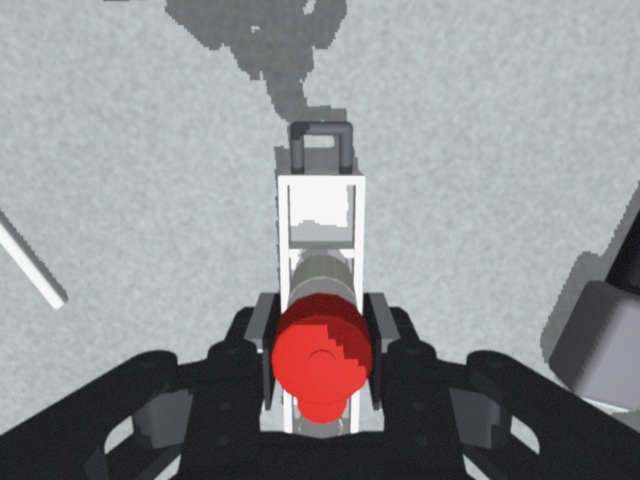

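```bash
python3 -m jog '[{"grip":1,"x":-0.5,"y":0,"z":15,"rx":0,"ry":0,"rz":0},{"grip":1,"x":0,"y":0,"z":32,"rx":0,"ry":0,"rz":0},{"grip":1,"x":0,"y":0,"z":32,"rx":0,"ry":0,"rz":0},{"grip":1,"x":0,"y":0,"z":30,"rx":0,"ry":0,"rz":0},{"grip":1,"x":0,"y":0,"z":18,"rx":0,"ry":0,"rz":0},{"grip":1,"x":0,"y":0,"z":9,"rx":0,"ry":0,"rz":0},{"grip":1,"x":0,"y":0,"z":0,"rx":0,"ry":0,"rz":0},{"grip":1,"x":0,"y":0,"z":0,"rx":0,"ry":0,"rz":0}]' 40
python3 -m jog '[{"grip":1,"x":0,"y":0,"z":0,"rx":0,"ry":0,"rz":0},{"grip":1,"x":0,"y":0,"z":0,"rx":0,"ry":0,"rz":0},{"grip":1,"x":0,"y":0,"z":0,"rx":0,"ry":0,"rz":0},{"grip":1,"x":0,"y":0,"z":0,"rx":0,"ry":0,"rz":0}]' 40;  python3 go.py .5537 .2985 .2305
```

```text
time: 31.25
eef_pos: [0.554, 0.2982, 0.2443]
tcp_rot: [1.0, -0.019, 0.0, -0.0]
contact_force: [0.6, 0.9, 0.5]
opening: 0.335
time: 31.58
eef_pos: [0.554, 0.2984, 0.2452]
tcp_rot: [1.0, -0.019, 0.001, -0.0]
contact_force: [-0.3, -0.5, -0.6]
opening: 0.337
t 31.58 pos [0.554  0.2984 0.2452] toolx [ 0.999 -0.038  0.002] z [ 0.002  0.001 -1.   ] open 0.337 F [-0.3 -0.5 -0.6]
tool delta mm [-0.3 -0.1 14.7]
```

```bash
python3 -m jog '[{"grip":1,"x":0,"y":0,"z":6,"rx":0,"ry":0,"rz":0},{"grip":1,"x":0,"y":0,"z":5,"rx":0,"ry":0,"rz":0},{"grip":1,"x":0,"y":0,"z":2.5,"rx":0,"ry":0,"rz":0},{"grip":1,"x":0,"y":0,"z":0,"rx":0,"ry":0,"rz":0},{"grip":1,"x":0,"y":0,"z":0,"rx":0,"ry":0,"rz":0},{"grip":1,"x":0,"y":0,"z":0,"rx":0,"ry":0,"rz":0},{"grip":1,"x":0,"y":0,"z":0,"rx":0,"ry":0,"rz":0}]' 40
python3 see.py 23 side scene; python3 - <<'E'
import cv2,numpy as np
s=cv2.imread("pics/side23.png");c=cv2.imread("pics/scene23.png")
a=cv2.resize(s[130:240,200:310],(400,400),interpolation=cv2.INTER_CUBIC);b=cv2.resize(c[180:300,360:480],(400,400),interpolation=cv2.INTER_CUBIC)
cv2.imwrite("pics/c23.png",np.hstack([a,b]))
E
```

```text
time: 32.17
eef_pos: [0.5535, 0.2982, 0.23]
tcp_rot: [1.0, -0.019, -0.0, 0.0]
contact_force: [-0.6, 0.1, -0.3]
opening: 0.34
```

View pics/c23.png

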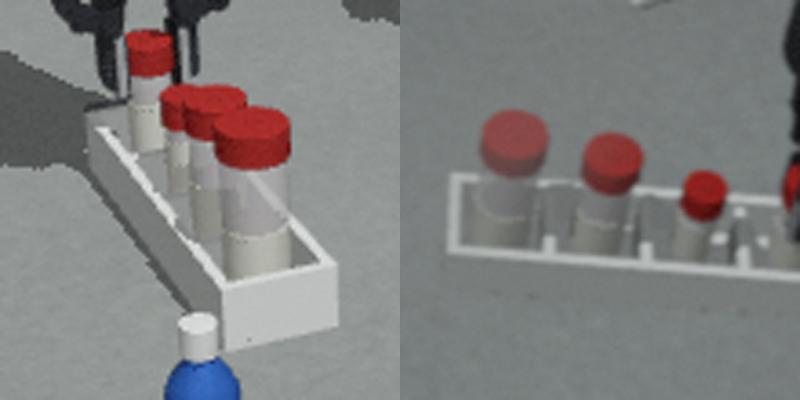

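All four stand apart, with B nearest the loop. Setting B down and releasing.

```bash
python3 -m jog '[{"grip":1,"x":0,"y":0,"z":0.7,"rx":0,"ry":0,"rz":0},{"grip":1,"x":0,"y":0,"z":0,"rx":0,"ry":0,"rz":0},{"grip":1,"x":0,"y":0,"z":0,"rx":0,"ry":0,"rz":0}]' 40
python3 -m jog '[{"grip":0.3,"x":0,"y":0,"z":0,"rx":0,"ry":0,"rz":0},{"grip":0,"x":0,"y":0,"z":0,"rx":0,"ry":0,"rz":0},{"grip":0,"x":0,"y":0,"z":0,"rx":0,"ry":0,"rz":0},{"grip":0,"x":0,"y":0,"z":0,"rx":0,"ry":0,"rz":0},{"grip":0,"x":0,"y":0,"z":0,"rx":0,"ry":0,"rz":0},{"grip":0,"x":0,"y":0,"z":0,"rx":0,"ry":0,"rz":0},{"grip":0,"x":0,"y":0,"z":0,"rx":0,"ry":0,"rz":0},{"grip":0,"x":0,"y":0,"z":0,"rx":0,"ry":0,"rz":0}]' 40
python3 -m jog '[{"grip":0,"x":0,"y":0,"z":-10,"rx":0,"ry":0,"rz":0},{"grip":0,"x":0,"y":0,"z":-30,"rx":0,"ry":0,"rz":0},{"grip":0,"x":0,"y":0,"z":-38,"rx":0,"ry":0,"rz":0},{"grip":0,"x":0,"y":0,"z":-38,"rx":0,"ry":0,"rz":0},{"grip":0,"x":0,"y":0,"z":-30,"rx":0,"ry":0,"rz":0},{"grip":0,"x":0,"y":0,"z":-10,"rx":0,"ry":0,"rz":0},{"grip":0,"x":0,"y":0,"z":0,"rx":0,"ry":0,"rz":0}]' 40
python3 -m jog '[{"grip":0,"x":0,"y":36,"z":0,"rx":0,"ry":0,"rz":0},{"grip":0,"x":0,"y":38,"z":0,"rx":0,"ry":0,"rz":0},{"grip":0,"x":0,"y":38,"z":0,"rx":0,"ry":0,"rz":0},{"grip":0,"x":0,"y":38,"z":0,"rx":0,"ry":0,"rz":0},{"grip":0,"x":0,"y":38,"z":0,"rx":0,"ry":0,"rz":0},{"grip":0,"x":0,"y":38,"z":0,"rx":0,"ry":0,"rz":0},{"grip":0,"x":0,"y":30,"z":0,"rx":0,"ry":0,"rz":0},{"grip":0,"x":0,"y":0,"z":0,"rx":0,"ry":0,"rz":0}]' 40
python3 see.py 24 side scene wrist
```

```text
time: 32.52
eef_pos: [0.5536, 0.2983, 0.23]
tcp_rot: [1.0, -0.019, -0.0, -0.0]
contact_force: [-2.5, -0.7, 2.4]
opening: 0.338
time: 33.18
eef_pos: [0.5536, 0.2982, 0.2296]
tcp_rot: [1.0, -0.019, 0.0, 0.0]
contact_force: [0.2, -0.3, 0.3]
opening: 0.997
time: 33.77
eef_pos: [0.5542, 0.2985, 0.3911]
tcp_rot: [1.0, -0.019, 0.004, -0.002]
contact_force: [0.4, 0.0, 0.2]
opening: 0.997
time: 34.43
eef_pos: [0.5431, 0.0382, 0.3829]
tcp_rot: [1.0, -0.022, -0.002, 0.001]
contact_force: [0.3, 0.5, 0.1]
opening: 0.996
```

View pics/side24.png

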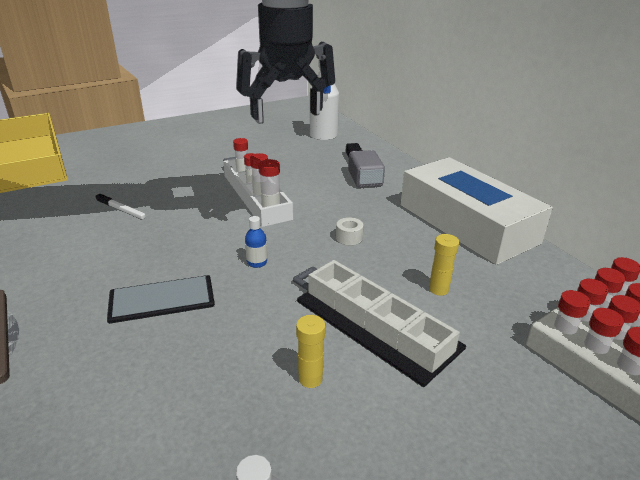

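View pics/scene24.png

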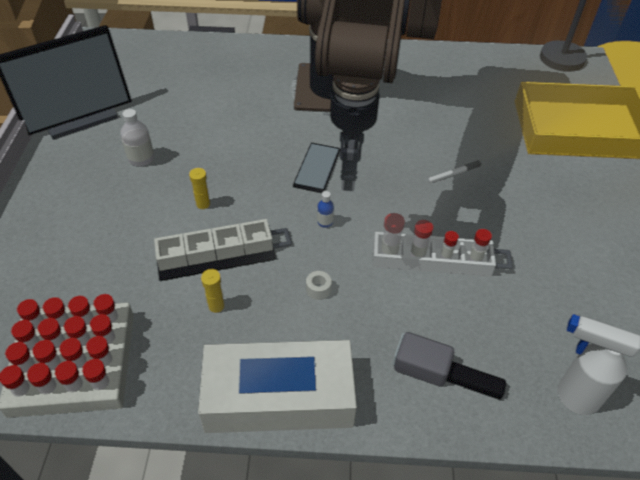

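All four tubes stand upright in the rack: D (394,230), C (423,238), A (451,245) and B (483,243), with the loop at (503,260). The carrier is empty, the yellow look-alikes are untouched and the gripper is clear.

```bash
python3 -m jog '[{"grip":0,"x":0,"y":0,"z":0,"rx":0,"ry":0,"rz":0},{"grip":0,"x":0,"y":0,"z":0,"rx":0,"ry":0,"rz":0},{"grip":0,"x":0,"y":0,"z":0,"rx":0,"ry":0,"rz":0},{"grip":0,"x":0,"y":0,"z":0,"rx":0,"ry":0,"rz":0}]' && python3 -c "
from plant import sign_off; print(sign_off())"
```

```text
time: 34.92
eef_pos: [0.5438, 0.0434, 0.3855]
tcp_rot: [1.0, -0.018, -0.0, -0.0]
contact_force: [0.5, -0.2, -0.5]
opening: 1.0
the job is handed in; nothing more can be done
None
```

All four red-capped tubes are in the white rack in reverse order, and I handed the job in at about 35 s of the 128 s allowed. From the compartment farthest from the rack's loop to the one nearest it, they are D, C, A and B.

- **Placing:** I gripped each tube by its cap and lowered it until it reached the compartment floor. Each stopped 8 mm below its pick-up height, which matches the floor-height difference, before I let go. The upward force was 2.4–3.4 N for D, C and B. For A it was only 0.5 N, so there the matching height was the main evidence.
- **Last checks:** The final side and scene pictures show all four tubes upright, one per compartment. The carrier is empty, the yellow look-alikes have not moved, and the gripper is open and well clear.
- **Disagreements:** The cameras differed by 3–6 mm on tube and rack positions. I used values in between and confirmed them in the close-up wrist views, and every grasp and placing fitted the first time. My first two move commands were refused for incomplete rows, and nothing moved.

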